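# Close a two-part plaster casting mould in its clamp cradle

## Task

Get the bud-vase mould ready for casting: take its loose plaster half out of the drying rack and stand it down on the floor of the casting cradle, between the cheeks, hollow face towards the half already standing there. Then swing the toggle clamp's lever right over until it locks, so that the two halves are pressed together with no gap. Plaster chips, so set the half down softly in the cradle, without dropping it or letting it fall over, and leave the other two moulds standing undisturbed in the rack.

Things in the scene. Friction and masses are not known exactly. Their poses are not given: they have to be found in the camera images.
- vase_half: The loose half of the bud-vase mould: upright white plaster block, 36 mm thick (its x), 64 mm wide (y), 120 mm tall (z), 0.3 kg; of the three in the drying rack, the one of middle width. Its +x face has the half-round vase hollow, open on top as a pour mouth 30 mm wide, and four dimples (natches); its -x face is plain. Origin: centre of the underside.
- vase_face (a point): Point on the loose half: the bottom of the middle of its hollow (+x) face, 18 mm from the origin along +x.
- wide_half: Another mould half, 36 mm thick, 84 mm wide, 120 mm tall, pour mouth 60 mm wide, in the rack. Leave it there. Origin: centre of the underside.
- narrow_half: Another mould half, 36 mm thick, 54 mm wide, 120 mm tall, pour mouth 16 mm wide, in the rack. Leave it there. Origin: centre of the underside.
- drying_rack: Fixed wooden rack, 152 x 100 mm. Three halves stand in a row along its x, at x = -44, 0, +44 mm, hollow faces to +x, on slats 24 mm above the bench, between 22 mm high dividers. Only 8 mm is free between them (4 mm to the 126 mm high end boards), too little for a finger: there a half can be gripped only by its two narrow upright edges (64 mm across). Origin: centre of the underside.
- cradle: Fixed plywood casting cradle, base 318 (x) x 116 x 18 mm. A channel 68 mm wide runs along x between two cheeks as high as halves standing in it (138 mm above the bench), so a half can be set down there only if held by its broad faces. Channel floor 18 mm above the bench. The other vase half is fixed at the +x end, the toggle clamp at the -x end. Origin: centre of the underside.
- seam (a point): Point on the channel floor: bottom middle of the fixed half's hollow face, at cradle x = +105 mm (the fixed half fills x = 105 to 141). It looks to the cradle's -x and has four bumps 4 mm high that enter the dimples. The loose half is home when its vase_face point is here.
- bay (a point): Point on the channel floor, cradle x = +52 mm: where to stand the loose half's origin, its +x along the cradle's +x. This leaves 35 mm between the hollow faces, and 9 mm from the half's back to the open clamp's rubber-faced pressure board (62 mm wide, its top 50 mm above the channel floor). From here the clamp pushes the half home.
- clamp_lever (a joint): Toggle clamp lever, rad: near 0 open (stands up, leaning 10 degrees towards the mould), 1.536 closed and locked over centre (lies back, away from the mould, 12 degrees above level). It stays where it is left. Turning it drives the pressure board 47 mm towards the mould; a few newtons at the knob are enough.
- lever_knob (a point): Centre of the black ball knob, 32 mm in diameter, at the end of the lever, 110 mm from lever_pivot.
- lever_pivot (a point): Pivot of the lever, on the cradle at x = -104 mm, 63 mm above the bench; the axis is the cradle's y. At joint value q the knob is at pivot + 110 mm * (cos(1.396+q) along the cradle's x, sin(1.396+q) up).
Not all that is in view belongs to the job. Leave any red or yellow look-alike of the narrow_half alone. What is shaped like the wide_half but red is not meant.

How it is judged:
By the outcome, as a careful person would: the job done as asked, in the order asked, and still so for the second after the job is handed in, with the robot touching nothing.
It also fails if it takes over 72 s, if anything falls off the work surface, if the arm or the gripper's body presses on something with over 40 N, if the wrist force passes 120 N, or if a joint passes its speed limit or range.

## Robot

A 7-joint arm with a two-finger parallel gripper is mounted at the origin on a cart in front of the work surface, level with it; the furniture and walls round the work are solid. World frame = base frame: x ahead of the robot, y to its left, z up, the work surface at z = 0. Lengths are in m, angles in rad, forces in N, time in s.
With the tool pointing down it reaches from about 0.425 to 0.925 m from the base axis. Payload 6.8 kg.
Tool frame: the origin (TCP) lies on the centre line of the jaws, within the pads' length; the fingertips stand 19 mm ahead of it and the grasp point (between the pads) is the TCP (tcp_to_tips is the distance from the TCP to the fingertips, in m); x points along the fingers, y is the direction in which the jaws open and shut, and the axes are right-handed (so a half turn about x gives the same grasp; the last joint's range is limited). The gripper opens to 85 mm and grips with 20 to 120 N. Pads are 22 mm wide; open, the fingers measure 114 mm over their backs; the gripper's body (76 mm by 85 mm) begins 54 mm behind the grasp point. The pads swing forward as they close: fully open they stand 13 mm farther back than shut.
Start: joints at [1.155, 0.477, 0.022, 1.555, -0.011, 1.109, -0.083], TCP at [0.205, -0.643, 0.25] pointing down, gripper open.
Joint ranges: [-2.96, 2.96], [-0.34, 2.1], [-1.41, 1.46], [0.24, 2.44], [-1.37, 4.51], [0.17, 1.92], [-2.96, 2.96]. Speed limits (rad/s): [2.39, 2.39, 3.14, 3.14, 3.14, 3.14, 3.14].

## Interface

Orientations are given as a unit quaternion [w, x, y, z].
In Python, from station import get_obs, read_camera, hand_in, spot_in, cut_out, tcp_to_tips gives the robot as it stands.
- The arm moves only by the shell command python3 -m jog 'ROWS' [FORCE]. ROWS is JSON, a list of rows, each an object of numbers: "gripper": the closure, from 0 (fully open) to 1 (shut); "dx", "dy", "dz": the shift along the world's x, y, z in m; "rx", "ry", "rz": the turn, a rotation vector about the world's x, y, z in degrees. In form: [{"gripper": .., "dx": .., "dy": .., "dz": .., "rx": .., "ry": .., "rz": ..}, ...]. A call has 1 to 10 rows; each row is the pose to reach, as a shift and turn from the pose commanded when the call began; what a row does not reach only later rows make up. A row lasts 1/10 s, in which the tool goes at most 50 mm and 8.59 degrees, less where a joint would pass 70% of its speed; a pose out of reach is approached as far as the arm can. A call with a gripper value outside its range is refused whole. The fingers move at their own pace and stop on an object; FORCE is the grip in N (left out, the last holds). Time passes only in rows, so rows that repeat a pose let the fingers close. It gives the time, the measured TCP pose, the force and the opening at its end, in the units of the state.
- get_obs(): the state, without advancing time (a new reading comes with each control period).
- read_camera(name): name is "scene" or "side" or "wrist"; returns a dict with "pixels" (420x560x3 uint8, blue, green, red), "range_z" (420x560 float32, m along the optical axis (not along the pixel's ray), 0 where there is no reading), "camera_matrix" (3x3 intrinsics, pixels), "D" ([k1, k2, p1, p2, k3] as OpenCV has them; the pictures are not rectified), "cam_to_world" (4x4, takes a point from camera to world coordinates). Camera axes: x right, y down, z forward; pixel columns grow to the right and rows downward; lengths in m; the calibration is good to about 2 mm. A picture is of the moment at which its call begins.
- hand_in(): hands the job in, once; it reports no verdict.
Trained networks look in the newest picture that a camera, given by its name, has taken for a name from the list of things; names that differ only in an ending like _2 or _b are one class to them, and where a whole thing is asked for, a point or a joint stands for the part that bears it (a point fixed in the world has none). Each returns a list of dicts, best first, with "conf" (0 to 1); they miss things now and then, are a little off and sometimes report something else, mostly with a low value. They report only what shows in the picture. A call takes as long as a camera call. They do not tell look-alikes from the thing itself.
- spot_in(camera, label): "box" ([centre column, centre row, width, height] in pixels, round what is visible of it).
- cut_out(camera, label): "mask" (420x560 bool, what is visible of it) and "box" ([centre column, centre row, width, height] in pixels, round what is visible of it).
The state is a dict: "t": time; "q": joint angles; "joint_vel": joint speeds; "joint_torque": joint torques, N m; "eef_pos": TCP position; "tool_rot": TCP orientation; "contact_force": force on the tool from outside, world axes, zero at the start; "torque": the same for the moment, N m; "gripper_width": opening from 0.0 (shut) to 1.0 (fully open).
Only numpy, scipy, OpenCV 4.12 (cv2) and the standard library are available. Lean on these libraries where they do the work, as an engineer would, in place of code of your own. Each camera call takes 0.05 s, during which the arm holds its last target. There are 200 camera calls.

## Working session

There is one attempt and no reset: what is moved stays moved. The work goes in short steps, Python scripts to look and compute and a shell command to move; the robot and the scene stay as the last step left them, time stands still between calls to the robot, and variables do not carry over. Pictures are saved under pics/ and viewed, about 8 in all and at most 12, crops included, and the job is handed in when it is done.

```bash
mkdir -p pics; cat > h.py <<'E'
import numpy as np, cv2
from station import *
def cloud(c):
    K,D=np.array(c["camera_matrix"]),np.array(c["D"]); z=c["range_z"]; h,w=z.shape
    v,u=np.mgrid[:h,:w]; p=cv2.undistortPoints(np.stack([u,v],-1).reshape(-1,1,2).astype(float),K,D).reshape(h,w,2)
    P=np.dstack([p*z[...,None],z]); T=np.array(c["cam_to_world"])
    W=P@T[:3,:3].T+T[:3,3]; W[z==0]=np.nan; return W
E
python3 - <<'E'
from h import *
ims=[]
for n in ["scene","side"]:
    c=read_camera(n); W=cloud(c); np.savez(f"{n}.npz",W=W,p=c["pixels"]); cv2.imwrite(f"pics/{n}0.png",c["pixels"])
    for l in ["vase_half","wide_half","narrow_half","drying_rack","cradle","clamp_lever","lever_knob"]:
        for d in cut_out(n,l)[:4]: print(n,l,round(d["conf"],2),np.round(d["box"]),np.round(np.nanmedian(W[d["mask"]],0),3))
o=get_obs(); print(o)
print(tcp_to_tips)
E
```

```text
scene vase_half 0.96 [240. 260.  29.  48.] [0.479 0.225 0.103]
scene wide_half 0.97 [209. 277.  38.  52.] [0.488 0.312 0.109]
scene wide_half 0.73 [160. 309.  43.  50.] [0.572 0.436 0.071]
scene wide_half 0.34 [282. 161.  12.  39.] [ 0.611 -0.135  0.155]
scene narrow_half 0.75 [226. 269.  30.  46.] [0.49  0.268 0.104]
scene narrow_half 0.6 [277. 291.  29.  38.] [0.383 0.238 0.06 ]
scene narrow_half 0.58 [300. 166.  92.  88.] [ 0.584 -0.247  0.046]
scene narrow_half 0.56 [183. 252.  28.  38.] [0.645 0.263 0.066]
scene drying_rack 0.67 [208. 278.  38.  54.] [0.489 0.311 0.109]
scene drying_rack 0.56 [225. 281.  78.  87.] [0.471 0.348 0.046]
scene cradle 0.77 [304. 169.  93.  87.] [ 0.583 -0.246  0.048]
scene clamp_lever 0.7 [280. 160.  11.  37.] [ 0.611 -0.135  0.136]
scene lever_knob 0.53 [282. 163.  14.  40.] [ 0.611 -0.134  0.168]
side vase_half 0.88 [208. 217.  11.  32.] [0.501 0.234 0.108]
side wide_half 0.91 [149. 222.  17.  40.] [0.576 0.447 0.069]
side wide_half 0.67 [183. 222.  15.  41.] [0.518 0.326 0.104]
side wide_half 0.5 [370. 202.  46.  47.] [ 0.536 -0.335  0.056]
side n
[... 236 characters left out ...]
335  0.054]
{'t': 0.8, 'q': array([ 1.15488654,  0.47695771,  0.02240539,  1.55544925, -0.01147341,
        1.10929872, -0.08307233]), 'joint_vel': array([ 0.00088789, -0.00058884, -0.00039046, -0.00033128,  0.00015022,
        0.00074867,  0.00161117]), 'joint_torque': array([-4.80239069e-04, -5.96271837e+01,  1.60549600e+00, -2.81536496e+01,
        1.23412488e-02,  1.42060937e-03,  8.19831200e-06]), 'eef_pos': array([ 0.20449802, -0.64327026,  0.25031556]), 'tool_rot': array([-0.10840903, -0.69874525, -0.10839628,  0.69875089]), 'contact_force': array([0.34134499, 0.10854855, 0.32335278]), 'torque': array([ 0.00178795, -0.00653004,  0.01820975]), 'gripper_width': 1.0035689813636546}
0.019
```

View pics/scene0.png

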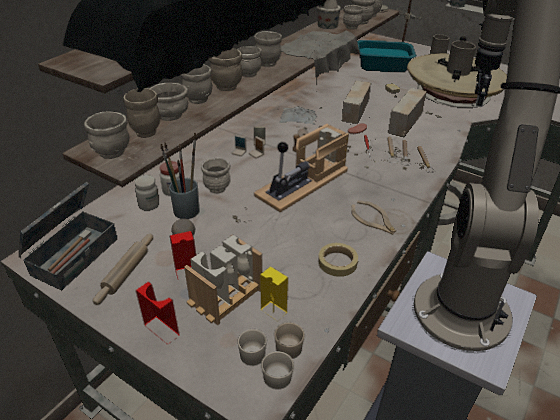

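View pics/side0.png

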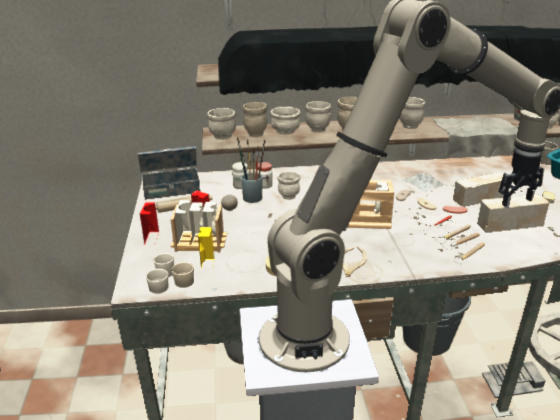

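The scene view shows the rack with three white halves near (225, 265), and the cradle with its lever near (300, 165). The red and yellow look-alikes stand around the rack. Next I'll fit the geometry from the clouds.

```bash
python3 - <<'E'
from h import *
from scipy.spatial.transform import Rotation as R
q=get_obs()["tool_rot"]; print(R.from_quat(q,scalar_first=True).as_matrix().round(3))
P=[];C=[]
for n in["scene","side"]:
    d=np.load(n+".npz"); W=d["W"].reshape(-1,3); k=np.isfinite(W).all(1); P.append(W[k]);C.append(d["p"].reshape(-1,3)[k])
P=np.vstack(P);C=np.vstack(C)
img=np.full((600,800,3),60,np.uint8)
# map two windows at 1mm: left rack x .35-.65,y .1-.5 ; right cradle
for (x0,y0,off) in [(.32,.08,0),(.42,-.46,400)]:
    k=(P[:,2]>.012)&(P[:,2]<.3)&(P[:,0]>x0)&(P[:,0]<x0+.38)&(P[:,1]>y0)&(P[:,1]<y0+.4)
    p=P[k];c=C[k];o=np.argsort(p[:,2]);p=p[o];c=c[o]
    for a,b in zip(p,c):
        r=int(580-(a[0]-x0)*1500);cc=int(off+400-(a[1]-y0)*1000)
        cv2.circle(img,(cc,int(400-(a[0]-x0)*1000)),1,b.tolist(),-1)
cv2.imwrite("pics/top.png",img[:420])
def rect(x0,x1,y0,y1,z0,z1):
    k=(P[:,0]>x0)&(P[:,0]<x1)&(P[:,1]>y0)&(P[:,1]<y1)&(P[:,2]>z0)&(P[:,2]<z1)
    p=P[k][:,:2];print(len(p),cv2.minAreaRect((p*1000).astype(np.float32)))
rect(.45,.75,-.45,-.08,.012,.024)
rect(.42,.56,.15,.40,.10,.17)
E
```

```text
[[-0.     0.303 -0.953]
 [-0.    -0.953 -0.303]
 [-1.     0.     0.   ]]
1256 ((619.6181640625, -233.1499481201172), (305.42742919921875, 222.6096649169922), 88.55155944824219)
2541 ((495.5592041015625, 278.11785888671875), (156.9219512939453, 115.03534698486328), 81.9076156616211)
```

View pics/top.png

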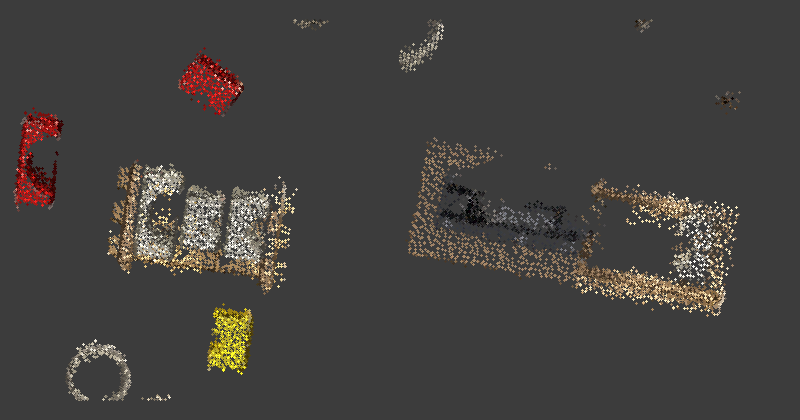

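The vase half is at the right end of the row, at about (0.48, 0.225). The narrow half is in the middle and the wide one at the left. Next I'll take a wrist view from above the rack.

```bash
python3 -m jog '[{"gripper":0,"dx":0.3,"dy":0.34,"dz":0.15,"rz":30},{"gripper":0,"dx":0.3,"dy":0.34,"dz":0.15,"rz":30},{"gripper":0,"dx":0.3,"dy":0.34,"dz":0.15,"rz":30},{"gripper":0,"dx":0.3,"dy":0.34,"dz":0.15,"rz":30},{"gripper":0,"dx":0.3,"dy":0.34,"dz":0.15,"rz":30},{"gripper":0,"dx":0.3,"dy":0.34,"dz":0.15,"rz":30},{"gripper":0,"dx":0.3,"dy":0.34,"dz":0.15,"rz":30},{"gripper":0,"dx":0.3,"dy":0.34,"dz":0.15,"rz":30},{"gripper":0,"dx":0.3,"dy":0.34,"dz":0.15,"rz":30},{"gripper":0,"dx":0.3,"dy":0.34,"dz":0.15,"rz":30}]'
python3 - <<'E'
from h import *
c=read_camera("wrist");cv2.imwrite("pics/w1.png",c["pixels"]); np.savez("w1.npz",W=cloud(c),p=c["pixels"])
E
python3 -m jog '[{"gripper":0,"dx":0.0,"dy":0.5,"dz":0,"rz":31.5},{"gripper":0,"dx":0.0,"dy":0.5,"dz":0,"rz":31.5},{"gripper":0,"dx":0.0,"dy":0.5,"dz":0,"rz":31.5},{"gripper":0,"dx":0.0,"dy":0.5,"dz":0,"rz":31.5},{"gripper":0,"dx":0.0,"dy":0.5,"dz":0,"rz":31.5},{"gripper":0,"dx":0.0,"dy":0.5,"dz":0,"rz":31.5},{"gripper":0,"dx":0.0,"dy":0.5,"dz":0,"rz":31.5},{"gripper":0,"dx":0.0,"dy":0.5,"dz":0,"rz":31.5},{"gripper":0,"dx":0.0,"dy":0.5,"dz":0,"rz":31.5},{"gripper":0,"dx":0.0,"dy":0.5,"dz":0,"rz":31.5}]'
python3 - <<'E'
from h import *
c=read_camera("wrist");cv2.imwrite("pics/w2.png",c["pixels"]); np.savez("w2.npz",W=cloud(c),p=c["pixels"])
for l in ["vase_half","wide_half","narrow_half"]:
  for d in cut_out("wrist",l)[:3]: print(l,round(d["conf"],2),np.round(d["box"]))
a,b=[cv2.imread(f"pics/w{i}.png") for i in(1,2)]
cv2.imwrite("pics/w12.png",cv2.resize(np.hstack([a,b]),(800,300)))
print(np.array(c["cam_to_world"]).round(3))
E
```

```text
[[ 0.303 -0.911 -0.281  0.275]
 [-0.953 -0.29  -0.09  -0.621]
 [ 0.     0.295 -0.956  0.374]
 [ 0.     0.     0.     1.   ]]$[0]: bad value
$[0]: bad value
```

View pics/w12.png

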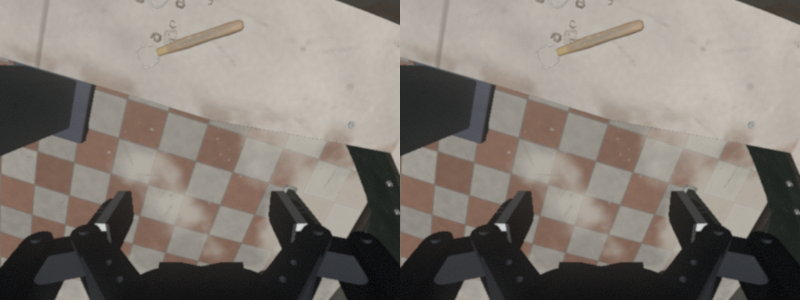

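The move was refused, so both pictures show the start position. I'll find the accepted form with one small row.

```bash
python3 -m jog '[{"gripper":0.0,"dx":0.0,"dy":0.0,"dz":0.05,"rx":0.0,"ry":0.0,"rz":8.0}]'; echo; python3 -m jog '[{"gripper":0,"dx":0.02,"dy":0.04,"dz":0.02,"rx":0,"ry":0,"rz":30}]'
```

```text
t: 1.15
eef_pos: [0.2035, -0.6396, 0.2933]
tool_rot: [-0.153, -0.688, -0.163, 0.69]
contact_force: [0.4, -1.3, -0.3]
gripper_width: 1.001

t: 1.25
eef_pos: [0.2206, -0.6081, 0.3234]
tool_rot: [-0.209, -0.675, -0.205, 0.677]
contact_force: [0.8, -0.0, 1.7]
gripper_width: 1.001
```

```bash
python3 -m jog '[{"gripper":0,"dx":0.28,"dy":0.305,"dz":0.1,"rx":0,"ry":0,"rz":20},{"gripper":0,"dx":0.28,"dy":0.305,"dz":0.1,"rx":0,"ry":0,"rz":20},{"gripper":0,"dx":0.28,"dy":0.305,"dz":0.1,"rx":0,"ry":0,"rz":20},{"gripper":0,"dx":0.28,"dy":0.305,"dz":0.1,"rx":0,"ry":0,"rz":20},{"gripper":0,"dx":0.28,"dy":0.305,"dz":0.1,"rx":0,"ry":0,"rz":20},{"gripper":0,"dx":0.28,"dy":0.305,"dz":0.1,"rx":0,"ry":0,"rz":20},{"gripper":0,"dx":0.28,"dy":0.305,"dz":0.1,"rx":0,"ry":0,"rz":20},{"gripper":0,"dx":0.28,"dy":0.305,"dz":0.1,"rx":0,"ry":0,"rz":20},{"gripper":0,"dx":0.28,"dy":0.305,"dz":0.1,"rx":0,"ry":0,"rz":20},{"gripper":0,"dx":0.28,"dy":0.305,"dz":0.1,"rx":0,"ry":0,"rz":20}]'
python3 - <<'E'
from h import *
c=read_camera("wrist");cv2.imwrite("pics/w1.png",c["pixels"]); np.savez("w1.npz",W=cloud(c),p=c["pixels"])
E
python3 -m jog '[{"gripper":0,"dx":0.0,"dy":0.48,"dz":0,"rx":0,"ry":0,"rz":26},{"gripper":0,"dx":0.0,"dy":0.48,"dz":0,"rx":0,"ry":0,"rz":26},{"gripper":0,"dx":0.0,"dy":0.48,"dz":0,"rx":0,"ry":0,"rz":26},{"gripper":0,"dx":0.0,"dy":0.48,"dz":0,"rx":0,"ry":0,"rz":26},{"gripper":0,"dx":0.0,"dy":0.48,"dz":0,"rx":0,"ry":0,"rz":26},{"gripper":0,"dx":0.0,"dy":0.48,"dz":0,"rx":0,"ry":0,"rz":26},{"gripper":0,"dx":0.0,"dy":0.48,"dz":0,"rx":0,"ry":0,"rz":26},{"gripper":0,"dx":0.0,"dy":0.48,"dz":0,"rx":0,"ry":0,"rz":26},{"gripper":0,"dx":0.0,"dy":0.48,"dz":0,"rx":0,"ry":0,"rz":26},{"gripper":0,"dx":0.0,"dy":0.48,"dz":0,"rx":0,"ry":0,"rz":26}]'
python3 - <<'E'
from h import *
c=read_camera("wrist");cv2.imwrite("pics/w2.png",c["pixels"]); np.savez("w2.npz",W=cloud(c),p=c["pixels"])
for l in ["vase_half","wide_half","narrow_half"]:
  for d in cut_out("wrist",l)[:3]: print(l,round(d["conf"],2),np.round(d["box"]))
a,b=[cv2.imread(f"pics/w{i}.png") for i in(1,2)]
cv2.imwrite("pics/w12b.png",cv2.resize(np.hstack([a,b]),(800,300)))
print(np.array(c["cam_to_world"]).round(3))
E
```

```text
t: 2.25
eef_pos: [0.5079, -0.2936, 0.4215]
tool_rot: [0.325, 0.629, 0.325, -0.627]
contact_force: [0.2, -0.9, -0.2]
gripper_width: 1.003
t: 3.3
eef_pos: [0.5039, 0.184, 0.4202]
tool_rot: [0.456, 0.541, 0.456, -0.54]
contact_force: [0.1, 0.1, -0.0]
gripper_width: 1.003
vase_half 0.95 [266. 133.  54.  33.]
wide_half 0.77 [261.  57.  76.  44.]
narrow_half 0.96 [263.  95.  48.  34.]
narrow_half 0.84 [369.  83.  51.  46.]
narrow_half 0.75 [181. 134.  53.  34.]
[[ 0.986 -0.16  -0.05   0.515]
 [-0.168 -0.942 -0.29   0.257]
 [-0.     0.294 -0.956  0.544]
 [ 0.     0.     0.     1.   ]]
```

View pics/w12b.png

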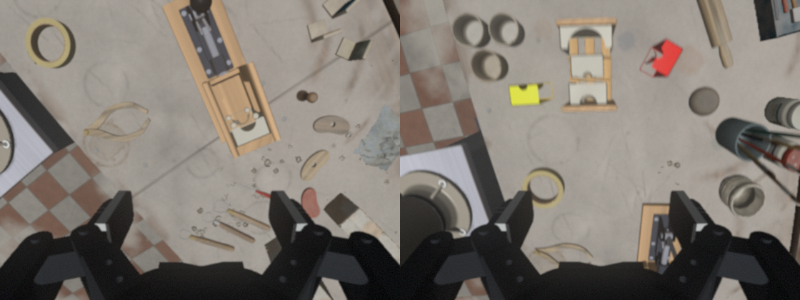

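The left view shows the cradle from above, with its clamp at the top and the fixed half at the bottom, around (245, 130). The right view shows the rack at (588, 65) with the vase half lowest, its hollow facing down the picture (world -y). Now I'll compute the exact poses.

```bash
python3 - <<'E'
from h import *
def big(p,n=''):
    h=cv2.minAreaRect((p*1000).astype(np.float32)); print(n,len(p),np.round(h[0],1),np.round(h[1],1),round(h[2],1))
W=np.load("w2.npz")["W"]
read_camera("wrist")
for l in ["vase_half","narrow_half","wide_half"]:
    m=cut_out("wrist",l)[0]["mask"]; p=W[m]; p=p[np.isfinite(p).all(1)]; z=np.percentile(p[:,2],90); p=p[abs(p[:,2]-z)<.006]
    print("z",z.round(4)); big(p[:,:2],l); r=cv2.fitLine((p[:,:2]*1000).astype(np.float32),cv2.DIST_L2,0,.01,.01).ravel();print(r.round(2))
# rack end boards
p=W.reshape(-1,3); k=(abs(p[:,0]-.49)<.1)&(abs(p[:,1]-.27)<.12)&(p[:,2]>.1); big(p[k][:,:2],"racktop")
k=(abs(p[:,0]-.49)<.1)&(abs(p[:,1]-.27)<.12)&(p[:,2]>.118)&(p[:,2]<.130)
q=p[k]; 
for s in(q[q[:,1]>.3],q[q[:,1]<.24]): big(s[:,:2],"board"); print(s[:,2].mean())
W=np.load("w1.npz")["W"].reshape(-1,3)
r=(W[:,0]>.46)&(W[:,0]<.72)&(W[:,1]>-.46)&(W[:,1]<-.05)
k=r&(W[:,2]>.13)&(W[:,2]<.146); p=W[k]; big(p[:,:2],"cradle top"); print(p[:,2].mean())
k=r&(W[:,2]>.010)&(W[:,2]<.026); big(W[k][:,:2],"base")
import itertools
k=r&(W[:,2]>.13)&(W[:,2]<.146)
np.save("cr.npy",W[r&(W[:,2]>.008)])
# bench clear
W=np.load("w2.npz")["W"].reshape(-1,3)
for n in("w2","w1"):
  W=np.load(n+".npz")["W"].reshape(-1,3)
  k=(abs(W[:,0]-.55)<.1)&(abs(W[:,1]-.09)<.1); print("bench",n,k.sum(),np.percentile(W[k][:,2],[1,50,99]).round(3) if k.sum() else '')
E
```

```text
z 0.1449
vase_half 1157 [488.8 234.9] [31.7 63. ] 80.7
[ 9.9000e-01 -1.5000e-01  4.8991e+02  2.3627e+02]
z 0.121
narrow_half 884 [374.5 250.1] [31.7 53. ] 81.3
[ 9.9000e-01 -1.2000e-01  3.7450e+02  2.4958e+02]
z 0.1447
wide_half 1036 [501.  321.5] [34.9 81.5] 82.0
[ 9.9000e-01 -1.2000e-01  5.0184e+02  3.2585e+02]
racktop 50355 [491.3 263.8] [180.4 198.3] 80.4
board 815 [506.2 334.7] [98.8 49.3] 1.3
0.12541142013307552
board 728 [463. 224.] [ 43.2 147.9] 84.2
0.12488095595863374
cradle top 4099 [ 577.8 -322.4] [145.5  92.2] 78.8
0.1371461800611761
base 9627 [ 631.9 -236.6] [317.4 211.1] 83.0
bench w2 27035 [-0.002  0.428  0.492]
bench w1 725 [-0.002 -0.     0.002]
```

```bash
python3 - <<'E'
from h import *
def comp(W,x0,x1,y0,y1,z0,z1,n):
    k=(W[:,0]>x0)&(W[:,0]<x1)&(W[:,1]>y0)&(W[:,1]<y1)&(W[:,2]>z0)&(W[:,2]<z1); p=W[k]
    g=np.zeros((1000,1000),np.uint8); ij=((p[:,:2]+[0,.5])*1000).astype(int); g[ij[:,0],ij[:,1]]=1
    d=cv2.morphologyEx(g,cv2.MORPH_CLOSE,np.ones((7,7))); d=cv2.morphologyEx(d,cv2.MORPH_OPEN,np.ones((5,5)))
    _,L,S,_=cv2.connectedComponentsWithStats(d); b=1+S[1:,4].argmax(); q=p[L[ij[:,0],ij[:,1]]==b]
    r=cv2.minAreaRect((q[:,:2]*1000).astype(np.float32)); print(n,len(q),np.round(r[0],1),np.round(r[1],1),round(r[2],2),"z",np.median(q[:,2]).round(4)); return q
W=np.load("w1.npz")["W"].reshape(-1,3)
c=comp(W,.46,.72,-.46,-.05,.008,.16,"cradle all")
comp(W,.46,.72,-.46,-.05,.012,.024,"floor/base")
q=comp(W,.46,.72,-.46,-.05,.13,.146,"cradle top")
W2=np.load("w2.npz")["W"].reshape(-1,3)
comp(W2,.40,.59,.15,.40,.012,.16,"rack all")
comp(W2,.42,.58,.15,.26,.135,.155,"vase top")
comp(W2,.42,.58,.29,.36,.135,.155,"wide top")
comp(W2,.42,.58,.25,.30,.135,.155,"narrow top")
for n in("scene","side"):
  S=np.load(n+".npz")["W"].reshape(-1,3)
  k=(abs(S[:,0]-.53)<.09)&(abs(S[:,1]-.08)<.08); print("bench",n,k.sum(),np.percentile(S[k][:,2],[1,50,99]).round(3) if k.sum() else '')
  if n=="scene":
    k=(abs(S[:,0]-.611)<.03)&(abs(S[:,1]+.135)<.03)&(S[:,2]>.155)&(S[:,2]<.2);print("knob",k.sum(),S[k].mean(0).round(4),S[k].min(0),S[k].max(0))
    k=(abs(W[:,0]-.611)<.03)&(abs(W[:,1]+.135)<.03)&(W[:,2]>.155)&(W[:,2]<.2);print("knob w1",k.sum(),W[k].mean(0).round(4),W[k].min(0),W[k].max(0))
E
```

```text
cradle all 17547 [ 594.4 -236.7] [319.1 116.9] 78.89 z 0.0223
floor/base 4210 [ 563.8 -230.1] [317.9  54.7] 78.75 z 0.0183
cradle top 4090 [ 577.8 -322.2] [145.1  92.2] 78.81 z 0.1377
rack all 8098 [495.5 276.6] [152.4  99.6] 81.71 z 0.1265
vase top 1235 [489.1 232.4] [35.  63.8] 81.76 z 0.144
wide top 1125 [502.1 321.4] [34.9 83.9] 81.81 z 0.1438
narrow top 1294 [495.1 277.7] [35.5 53.7] 84.42 z 0.144
bench scene 1753 [-0.004  0.001  0.005]
knob 100 [ 0.6078 -0.1373  0.1786] [ 0.59656227 -0.15477294  0.1584531 ] [ 0.62447905 -0.12604868  0.19382622]
knob w1 445 [ 0.6072 -0.152   0.1811] [ 0.59617863 -0.16048697  0.1679433 ] [ 0.62481106 -0.13506378  0.18893494]
bench side 1153 [-0.758  0.     0.007]
```

Poses are consistent:
- **Rack:** (0.4955, 0.2766), yaw -98.25°.
- **Vase half:** about (0.489, 0.233), top at z 0.144.
- **Cradle:** (0.5944, -0.2367), yaw -101.15°.

I'll move to just above the vase half.

```bash
python3 -m jog '[{"gripper":0,"dx":-0.015,"dy":0.049,"dz":-0.18,"rx":0,"ry":0,"rz":1.5},{"gripper":0,"dx":-0.015,"dy":0.049,"dz":-0.18,"rx":0,"ry":0,"rz":1.5},{"gripper":0,"dx":-0.015,"dy":0.049,"dz":-0.18,"rx":0,"ry":0,"rz":1.5},{"gripper":0,"dx":-0.015,"dy":0.049,"dz":-0.18,"rx":0,"ry":0,"rz":1.5},{"gripper":0,"dx":-0.015,"dy":0.049,"dz":-0.18,"rx":0,"ry":0,"rz":1.5},{"gripper":0,"dx":-0.015,"dy":0.049,"dz":-0.18,"rx":0,"ry":0,"rz":1.5}]'
python3 - <<'E'
from h import *
from scipy.spatial.transform import Rotation as R
o=get_obs();print(o["eef_pos"].round(4)); M=R.from_quat(o["tool_rot"],scalar_first=True).as_matrix(); print(M.round(4),np.degrees(np.arctan2(M[1,1],M[0,1])))
c=read_camera("wrist"); W=cloud(c); cv2.imwrite("pics/w3.png",c["pixels"])
p=W.reshape(-1,3);k=(p[:,2]>.138)&(p[:,2]<.152)&(p[:,0]>.42)&(p[:,0]<.56)&(p[:,1]<.259)&(p[:,1]>.19)
print(k.sum(),cv2.minAreaRect((p[k][:,:2]*1000).astype(np.float32)))
E
```

```text
t: 4.3
eef_pos: [0.4902, 0.2298, 0.241]
tool_rot: [-0.462, -0.535, -0.462, 0.535]
contact_force: [1.2, 0.5, 0.1]
gripper_width: 1.0
[0.4902 0.2298 0.241 ]
[[-1.000e-04  9.894e-01 -1.450e-01]
 [-3.000e-04 -1.450e-01 -9.894e-01]
 [-1.000e+00 -1.000e-04  3.000e-04]] -8.334739192879745
3395 ((490.4298400878906, 238.41024780273438), (48.11418151855469, 64.52108764648438), 82.13477325439453)
```

```bash
python3 -m jog '[{"gripper":0,"dx":-0.001,"dy":0.003,"dz":-0.03,"rx":0,"ry":0,"rz":0},{"gripper":0,"dx":-0.001,"dy":0.003,"dz":-0.07,"rx":0,"ry":0,"rz":0},{"gripper":0,"dx":-0.001,"dy":0.003,"dz":-0.1,"rx":0,"ry":0,"rz":0},{"gripper":0,"dx":-0.001,"dy":0.003,"dz":-0.12,"rx":0,"ry":0,"rz":0},{"gripper":0,"dx":-0.001,"dy":0.003,"dz":-0.12,"rx":0,"ry":0,"rz":0},{"gripper":0.5,"dx":-0.001,"dy":0.003,"dz":-0.12,"rx":0,"ry":0,"rz":0},{"gripper":0.5,"dx":-0.001,"dy":0.003,"dz":-0.12,"rx":0,"ry":0,"rz":0},{"gripper":0.5,"dx":-0.001,"dy":0.003,"dz":-0.12,"rx":0,"ry":0,"rz":0},{"gripper":0.5,"dx":-0.001,"dy":0.003,"dz":-0.12,"rx":0,"ry":0,"rz":0},{"gripper":0.5,"dx":-0.001,"dy":0.003,"dz":-0.12,"rx":0,"ry":0,"rz":0}]' 40
python3 -m jog '[{"gripper":0.5,"dx":0,"dy":0,"dz":0,"rx":0,"ry":0,"rz":0},{"gripper":0.5,"dx":0,"dy":0,"dz":0,"rx":0,"ry":0,"rz":0},{"gripper":0.5,"dx":0,"dy":0,"dz":0.005,"rx":0,"ry":0,"rz":0},{"gripper":0.5,"dx":0,"dy":0,"dz":0.01,"rx":0,"ry":0,"rz":0},{"gripper":0.5,"dx":0,"dy":0,"dz":0.01,"rx":0,"ry":0,"rz":0}]'
```

```text
t: 5.35
eef_pos: [0.4904, 0.2343, 0.1229]
tool_rot: [0.463, 0.536, 0.462, -0.533]
contact_force: [1.5, -1.5, 7.6]
gripper_width: 0.746
t: 5.85
eef_pos: [0.4889, 0.2339, 0.1313]
tool_rot: [0.463, 0.535, 0.462, -0.534]
contact_force: [0.1, 0.7, -2.0]
gripper_width: 0.741
```

Held, 63 mm across. Next: lift, carry to clear bench, align to the cradle yaw and lower.

```bash
python3 -m jog '[{"gripper":0.5,"dx":0,"dy":0,"dz":0.03,"rx":0,"ry":0,"rz":0},{"gripper":0.5,"dx":0,"dy":0,"dz":0.06,"rx":0,"ry":0,"rz":0},{"gripper":0.5,"dx":0,"dy":0,"dz":0.1,"rx":0,"ry":0,"rz":0},{"gripper":0.5,"dx":0,"dy":0,"dz":0.14,"rx":0,"ry":0,"rz":0},{"gripper":0.5,"dx":0.01,"dy":-0.02,"dz":0.16,"rx":0,"ry":0,"rz":-1},{"gripper":0.5,"dx":0.03,"dy":-0.06,"dz":0.16,"rx":0,"ry":0,"rz":-2},{"gripper":0.5,"dx":0.045,"dy":-0.1,"dz":0.16,"rx":0,"ry":0,"rz":-2.9},{"gripper":0.5,"dx":0.055,"dy":-0.14,"dz":0.16,"rx":0,"ry":0,"rz":-2.9},{"gripper":0.5,"dx":0.056,"dy":-0.164,"dz":0.15,"rx":0,"ry":0,"rz":-2.9},{"gripper":0.5,"dx":0.056,"dy":-0.164,"dz":0.13,"rx":0,"ry":0,"rz":-2.9}]'
python3 -m jog '[{"gripper":0.5,"dx":0,"dy":0,"dz":-0.03,"rx":0,"ry":0,"rz":0},{"gripper":0.5,"dx":0,"dy":0,"dz":-0.06,"rx":0,"ry":0,"rz":0},{"gripper":0.5,"dx":0,"dy":0,"dz":-0.09,"rx":0,"ry":0,"rz":0},{"gripper":0.5,"dx":0,"dy":0,"dz":-0.12,"rx":0,"ry":0,"rz":0},{"gripper":0.5,"dx":0,"dy":0,"dz":-0.14,"rx":0,"ry":0,"rz":0},{"gripper":0.5,"dx":0,"dy":0,"dz":-0.15,"rx":0,"ry":0,"rz":0},{"gripper":0.5,"dx":0,"dy":0,"dz":-0.155,"rx":0,"ry":0,"rz":0},{"gripper":0.5,"dx":0,"dy":0,"dz":-0.155,"rx":0,"ry":0,"rz":0},{"gripper":0.5,"dx":0,"dy":0,"dz":-0.155,"rx":0,"ry":0,"rz":0}]'
python3 - <<'E'
from h import *
c=read_camera("side"); cv2.imwrite("pics/s3.png",cv2.resize(c["pixels"][150:290,130:420],(800,386)))
E
```

```text
t: 6.85
eef_pos: [0.5458, 0.0645, 0.2606]
tool_rot: [0.448, 0.548, 0.446, -0.548]
contact_force: [0.4, -0.6, -2.5]
gripper_width: 0.746
t: 7.75
eef_pos: [0.5452, 0.07, 0.1063]
tool_rot: [0.449, 0.547, 0.449, -0.546]
contact_force: [-0.3, -0.4, -2.5]
gripper_width: 0.745
```

View pics/s3.png

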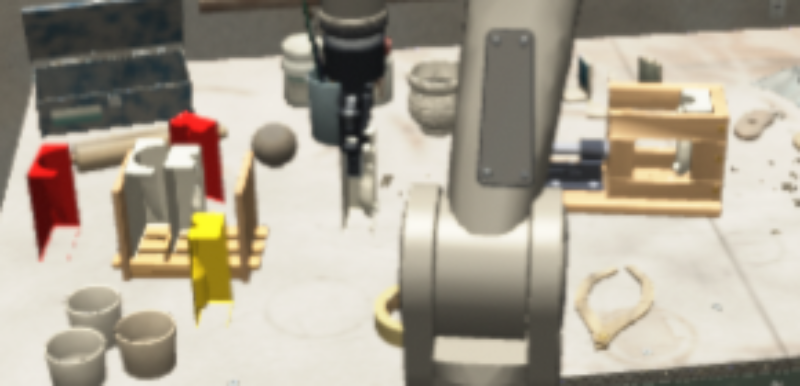

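The half hangs upright at crop (360, 190) over clear bench, and the other two stand undisturbed in the rack. I'll lower it gently.

```bash
python3 -m jog '[{"gripper":0.5,"dx":0,"dy":0,"dz":-0.002,"rx":0,"ry":0,"rz":0},{"gripper":0.5,"dx":0,"dy":0,"dz":-0.004,"rx":0,"ry":0,"rz":0},{"gripper":0.5,"dx":0,"dy":0,"dz":-0.006,"rx":0,"ry":0,"rz":0},{"gripper":0.5,"dx":0,"dy":0,"dz":-0.006,"rx":0,"ry":0,"rz":0},{"gripper":0.5,"dx":0,"dy":0,"dz":-0.006,"rx":0,"ry":0,"rz":0}]'
python3 -m jog '[{"gripper":0.5,"dx":0,"dy":0,"dz":-0.001,"rx":0,"ry":0,"rz":0},{"gripper":0.5,"dx":0,"dy":0,"dz":-0.002,"rx":0,"ry":0,"rz":0},{"gripper":0.5,"dx":0,"dy":0,"dz":-0.002,"rx":0,"ry":0,"rz":0},{"gripper":0.5,"dx":0,"dy":0,"dz":-0.002,"rx":0,"ry":0,"rz":0}]'
```

```text
t: 8.3
eef_pos: [0.5445, 0.0697, 0.0992]
tool_rot: [-0.449, -0.546, -0.449, 0.546]
contact_force: [-0.4, -0.7, -2.0]
gripper_width: 0.746
t: 8.7
eef_pos: [0.5447, 0.0699, 0.0989]
tool_rot: [-0.449, -0.546, -0.449, 0.546]
contact_force: [-5.2, -1.3, 13.2]
gripper_width: 0.747
```

```bash
python3 -m jog '[{"gripper":0.5,"dx":0,"dy":0,"dz":0.001,"rx":0,"ry":0,"rz":0},{"gripper":0.15,"dx":0,"dy":0,"dz":0.001,"rx":0,"ry":0,"rz":0},{"gripper":0.1,"dx":0,"dy":0,"dz":0.001,"rx":0,"ry":0,"rz":0},{"gripper":0.0,"dx":0,"dy":0,"dz":0.001,"rx":0,"ry":0,"rz":0},{"gripper":0.0,"dx":0,"dy":0,"dz":0.001,"rx":0,"ry":0,"rz":0},{"gripper":0.0,"dx":0,"dy":0,"dz":0.03,"rx":0,"ry":0,"rz":0},{"gripper":0.0,"dx":0,"dy":0,"dz":0.07,"rx":0,"ry":0,"rz":0},{"gripper":0.0,"dx":0,"dy":0,"dz":0.12,"rx":0,"ry":0,"rz":0},{"gripper":0.0,"dx":0,"dy":0,"dz":0.17,"rx":0,"ry":0,"rz":0},{"gripper":0.0,"dx":0,"dy":-0.03,"dz":0.2,"rx":0,"ry":0,"rz":0}]'
python3 -m jog '[{"gripper":0.0,"dx":0,"dy":-0.03,"dz":0,"rx":0,"ry":0,"rz":0},{"gripper":0.0,"dx":0,"dy":-0.03,"dz":0,"rx":0,"ry":0,"rz":0},{"gripper":0.0,"dx":0,"dy":-0.03,"dz":0,"rx":0,"ry":0,"rz":0}]'
python3 - <<'E'
from h import *
c=read_camera("wrist"); W=cloud(c); cv2.imwrite("pics/w4.png",c["pixels"])
p=W.reshape(-1,3);k=(p[:,2]>.113)&(p[:,2]<.127)&(p[:,0]>.47)&(p[:,0]<.62)&(p[:,1]<.14)&(p[:,1]>.0)
print(k.sum(),cv2.minAreaRect((p[k][:,:2]*1000).astype(np.float32)),np.median(p[k][:,2]))
E
```

```text
t: 9.7
eef_pos: [0.5454, 0.0446, 0.3019]
tool_rot: [0.451, 0.547, 0.451, -0.542]
contact_force: [0.1, 0.1, -0.3]
gripper_width: 1.002
t: 10.0
eef_pos: [0.5443, 0.0091, 0.2971]
tool_rot: [-0.448, -0.547, -0.449, 0.547]
contact_force: [-0.2, 0.9, 0.1]
gripper_width: 1.0
2185 ((543.3516845703125, 68.09263610839844), (35.47949981689453, 64.54008483886719), 78.73812103271484) 0.11991650960675304
```

View pics/w4.png

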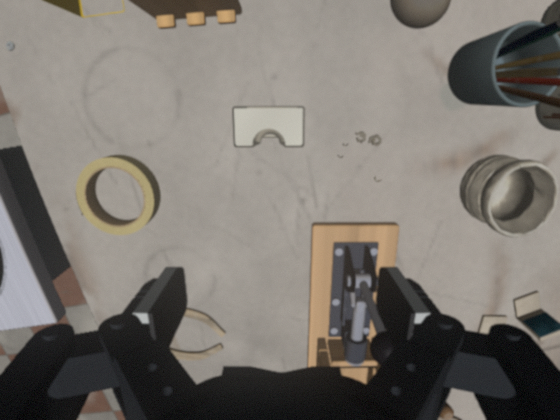

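The half stands free at (0.5434, 0.0681), yaw -101.3°, hollow facing down the picture (px 268, 135). The regrasp will be by the broad faces, with the jaws turned 90°. I'll offset it 19 mm sideways so the pad sits on flat plaster beside the 30 mm mouth.

```bash
python3 -m jog '[{"gripper":0,"dx":0.018,"dy":0.055,"dz":-0.1,"rx":0,"ry":0,"rz":-90},{"gripper":0,"dx":0.018,"dy":0.055,"dz":-0.1,"rx":0,"ry":0,"rz":-90},{"gripper":0,"dx":0.018,"dy":0.055,"dz":-0.1,"rx":0,"ry":0,"rz":-90},{"gripper":0,"dx":0.018,"dy":0.055,"dz":-0.1,"rx":0,"ry":0,"rz":-90},{"gripper":0,"dx":0.018,"dy":0.055,"dz":-0.1,"rx":0,"ry":0,"rz":-90},{"gripper":0,"dx":0.018,"dy":0.055,"dz":-0.1,"rx":0,"ry":0,"rz":-90},{"gripper":0,"dx":0.018,"dy":0.055,"dz":-0.1,"rx":0,"ry":0,"rz":-90},{"gripper":0,"dx":0.018,"dy":0.055,"dz":-0.1,"rx":0,"ry":0,"rz":-90},{"gripper":0,"dx":0.018,"dy":0.055,"dz":-0.1,"rx":0,"ry":0,"rz":-90},{"gripper":0,"dx":0.018,"dy":0.055,"dz":-0.1,"rx":0,"ry":0,"rz":-90}]'
python3 -m jog '[{"gripper":0,"dx":0,"dy":0,"dz":0,"rx":0,"ry":0,"rz":-4.1},{"gripper":0,"dx":0,"dy":0,"dz":0,"rx":0,"ry":0,"rz":-4.1},{"gripper":0,"dx":0,"dy":0,"dz":0,"rx":0,"ry":0,"rz":-4.1},{"gripper":0,"dx":0,"dy":0,"dz":0,"rx":0,"ry":0,"rz":-4.1}]'
cat >> h.py <<'E'
def pose():
    from scipy.spatial.transform import Rotation as R
    o=get_obs(); M=R.from_quat(o["tool_rot"],scalar_first=True).as_matrix()
    print("pos",o["eef_pos"].round(4),"yaw",np.degrees(np.arctan2(M[1,1],M[0,1])).round(2),"xaxis",M[:,0].round(4),"F",o["contact_force"].round(1),"w",round(o["gripper_width"]*85,1),"q",o["q"].round(2))
E
python3 -c "
from h import *
pose()"
```

```text
t: 11.05
eef_pos: [0.5619, 0.0666, 0.1966]
tool_rot: [0.045, -0.705, 0.045, 0.706]
contact_force: [-0.3, 0.5, 0.5]
gripper_width: 1.0
t: 11.45
eef_pos: [0.5623, 0.0653, 0.197]
tool_rot: [0.068, -0.704, 0.068, 0.704]
contact_force: [-0.5, -0.2, 0.3]
gripper_width: 0.996
pos [0.5623 0.0653 0.197 ] yaw -101.02 xaxis [-6.e-04  2.e-04 -1.e+00] F [-0.5 -0.2  0.3] w 84.6 q [ 0.02  0.38 -0.31  1.86  0.14  0.93 -2.11]
```

```bash
python3 -m jog '[{"gripper":0,"dx":0,"dy":-0.001,"dz":-0.03,"rx":0,"ry":0,"rz":-0.2},{"gripper":0,"dx":0,"dy":-0.001,"dz":-0.065,"rx":0,"ry":0,"rz":-0.2},{"gripper":0,"dx":0,"dy":-0.001,"dz":-0.085,"rx":0,"ry":0,"rz":-0.2},{"gripper":0,"dx":0,"dy":-0.001,"dz":-0.091,"rx":0,"ry":0,"rz":-0.2},{"gripper":0.3,"dx":0,"dy":-0.001,"dz":-0.091,"rx":0,"ry":0,"rz":-0.2},{"gripper":0.45,"dx":0,"dy":-0.001,"dz":-0.091,"rx":0,"ry":0,"rz":-0.2},{"gripper":0.5,"dx":0,"dy":-0.001,"dz":-0.091,"rx":0,"ry":0,"rz":-0.2},{"gripper":0.5,"dx":0,"dy":-0.001,"dz":-0.091,"rx":0,"ry":0,"rz":-0.2},{"gripper":0.5,"dx":0,"dy":-0.001,"dz":-0.091,"rx":0,"ry":0,"rz":-0.2}]' 30
python3 -m jog '[{"gripper":0.55,"dx":0,"dy":0,"dz":0,"rx":0,"ry":0,"rz":0},{"gripper":0.6,"dx":0,"dy":0,"dz":0,"rx":0,"ry":0,"rz":0},{"gripper":0.7,"dx":0,"dy":0,"dz":0,"rx":0,"ry":0,"rz":0},{"gripper":0.7,"dx":0,"dy":0,"dz":0,"rx":0,"ry":0,"rz":0},{"gripper":0.7,"dx":0,"dy":0,"dz":0,"rx":0,"ry":0,"rz":0}]' 30
python3 -m jog '[{"gripper":0.7,"dx":0,"dy":0,"dz":0,"rx":0,"ry":0,"rz":0},{"gripper":0.7,"dx":0,"dy":0,"dz":0,"rx":0,"ry":0,"rz":0},{"gripper":0.7,"dx":0,"dy":0,"dz":0,"rx":0,"ry":0,"rz":0}]' 60
python3 -c "
from h import *
pose()"
```

```text
t: 12.35
eef_pos: [0.5629, 0.0638, 0.1071]
tool_rot: [-0.07, 0.704, -0.07, -0.703]
contact_force: [0.4, -0.7, 0.4]
gripper_width: 0.501
t: 12.85
eef_pos: [0.563, 0.0641, 0.1068]
tool_rot: [-0.07, 0.704, -0.07, -0.703]
contact_force: [0.5, 2.7, 5.1]
gripper_width: 0.42
t: 13.15
eef_pos: [0.563, 0.0641, 0.1068]
tool_rot: [-0.07, 0.704, -0.07, -0.703]
contact_force: [0.6, 2.5, 6.2]
gripper_width: 0.409
pos [0.563  0.0641 0.1068] yaw -101.36 xaxis [ 1.2e-03  5.0e-04 -1.0e+00] F [0.6 2.5 6.2] w 34.7 q [-0.    0.49 -0.28  1.92  0.2   0.75 -2.17]
```

```bash
python3 -m jog '[{"gripper":0.7,"dx":0,"dy":0,"dz":0.01,"rx":0,"ry":0,"rz":0},{"gripper":0.7,"dx":0,"dy":0,"dz":0.04,"rx":0,"ry":0,"rz":0},{"gripper":0.7,"dx":0,"dy":0,"dz":0.08,"rx":0,"ry":0,"rz":0},{"gripper":0.7,"dx":0,"dy":0,"dz":0.12,"rx":0,"ry":0,"rz":0},{"gripper":0.7,"dx":0,"dy":0,"dz":0.16,"rx":0,"ry":0,"rz":0},{"gripper":0.7,"dx":0,"dy":0,"dz":0.2,"rx":0,"ry":0,"rz":0},{"gripper":0.7,"dx":0.005,"dy":-0.02,"dz":0.23,"rx":0,"ry":0,"rz":0},{"gripper":0.7,"dx":0.01,"dy":-0.06,"dz":0.235,"rx":0,"ry":0,"rz":0},{"gripper":0.7,"dx":0.015,"dy":-0.1,"dz":0.235,"rx":0,"ry":0,"rz":0},{"gripper":0.7,"dx":0.02,"dy":-0.14,"dz":0.235,"rx":0,"ry":0,"rz":0}]'
python3 -m jog '[{"gripper":0.7,"dx":0.005,"dy":-0.04,"dz":0,"rx":0,"ry":0,"rz":0},{"gripper":0.7,"dx":0.01,"dy":-0.08,"dz":0,"rx":0,"ry":0,"rz":0},{"gripper":0.7,"dx":0.013,"dy":-0.12,"dz":0,"rx":0,"ry":0,"rz":0},{"gripper":0.7,"dx":0.017,"dy":-0.16,"dz":0,"rx":0,"ry":0,"rz":0},{"gripper":0.7,"dx":0.02,"dy":-0.195,"dz":0,"rx":0,"ry":0,"rz":0},{"gripper":0.7,"dx":0.021,"dy":-0.214,"dz":-0.02,"rx":0,"ry":0,"rz":0},{"gripper":0.7,"dx":0.021,"dy":-0.216,"dz":-0.05,"rx":0,"ry":0,"rz":0},{"gripper":0.7,"dx":0.021,"dy":-0.216,"dz":-0.07,"rx":0,"ry":0,"rz":0},{"gripper":0.7,"dx":0.021,"dy":-0.216,"dz":-0.07,"rx":0,"ry":0,"rz":0},{"gripper":0.7,"dx":0.021,"dy":-0.216,"dz":-0.07,"rx":0,"ry":0,"rz":0}]'
python3 - <<'E'
from h import *
pose()
a=read_camera("wrist"); np.savez("w5.npz",W=cloud(a),p=a["pixels"])
b=read_camera("scene"); np.savez("s5.npz",W=cloud(b),p=b["pixels"])
cv2.imwrite("pics/w5.png",np.hstack([cv2.resize(a["pixels"],(440,330)),cv2.resize(b["pixels"][90:225,230:380],(360,330))]))
E
```

```text
t: 14.15
eef_pos: [0.5815, -0.0781, 0.3413]
tool_rot: [0.07, -0.703, 0.07, 0.704]
contact_force: [1.1, 0.1, -2.3]
gripper_width: 0.412
t: 15.15
eef_pos: [0.603, -0.2922, 0.2712]
tool_rot: [0.07, -0.703, 0.07, 0.704]
contact_force: [-0.7, 0.2, -2.2]
gripper_width: 0.414
pos [ 0.603  -0.2922  0.2712] yaw -101.36 xaxis [-1.6e-03  6.0e-04 -1.0e+00] F [-0.7  0.2 -2.2] w 35.2 q [ 0.46  0.46 -0.14  1.53  0.07  1.15 -1.47]
```

View pics/w5.png

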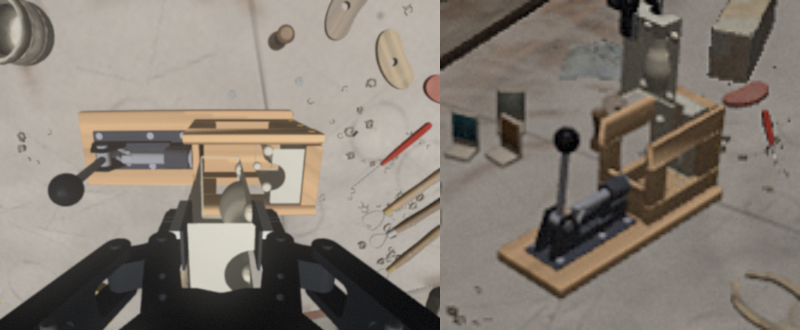

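The wrist crop shows the mouth at (245, 270), towards the fixed half. The scene crop shows what looks like a belly on the face towards the camera, which doesn't fit, so I'll zoom in before lowering anything.

```bash
python3 - <<'E'
from h import *
a=np.load("w5.npz");b=np.load("s5.npz")
A=cv2.resize(a["p"][170:380,210:360],(428,600),interpolation=cv2.INTER_CUBIC);B=cv2.resize(b["p"][80:150,300:342],(360,600),interpolation=cv2.INTER_CUBIC)
cv2.imwrite("pics/z5.png",np.hstack([A,B]))
c=read_camera("scene");print(np.array(c["cam_to_world"]).round(2))
P=b["W"].reshape(-1,3);k=(P[:,2]>.16)&(P[:,2]<.26)&(abs(P[:,0]-.585)<.06)&(abs(P[:,1]+.288)<.06);print(k.sum(),cv2.minAreaRect((P[k][:,:2]*1000).astype(np.float32)))
u=np.array([-.1934,-.9811]);v=np.array([.9811,-.1934]);d=P[k][:,:2]-[.5843,-.2877]
for z0 in np.arange(.16,.26,.02):
  m=(P[k][:,2]>z0)&(P[k][:,2]<z0+.02);print(round(z0,2),m.sum(),np.percentile(d[m]@u,[2,50,98]).round(4),np.percentile(d[m]@v,[2,50,98]).round(4))
print(P[k][:,2].min())
E
```

```text
[[-0.83 -0.35  0.43 -0.06]
 [-0.55  0.51 -0.66  0.9 ]
 [ 0.01 -0.79 -0.62  0.91]
 [ 0.    0.    0.    1.  ]]
646 ((588.8658447265625, -286.3251953125), (49.65180206298828, 72.00169372558594), 76.06124114990234)
0.16 104 [-0.0149  0.0133  0.0196] [-0.0293  0.0174  0.0369]
0.18 120 [-0.0157  0.0064  0.02  ] [-0.0267  0.0036  0.0368]
0.2 151 [-0.0169  0.0044  0.0197] [-0.0278  0.0029  0.036 ]
0.22 154 [-0.0125  0.0099  0.0204] [-0.0263  0.0032  0.0352]
0.24 117 [-0.0247  0.0144  0.0199] [-0.0297 -0.0007  0.0354]
0.16126228442204527
```

View pics/z5.png

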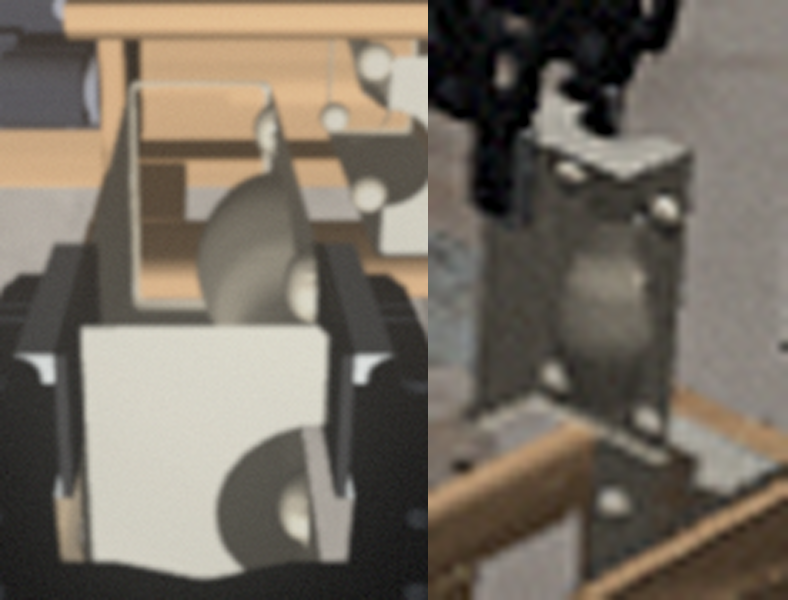

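The renderer culls the near faces: the scene camera sees through the back to the inside of the hollow wall. Depth puts that face at cradle +u, so the orientation is right. Next I'll check the sideways fit between half and cheeks within the same wrist frame.

```bash
python3 - <<'E'
from h import *
W=np.load("w5.npz")["W"].reshape(-1,3)
c0=np.array([.5944,-.2367]);a=np.radians(-101.15);u=np.array([np.cos(a),np.sin(a)]);v=np.array([-u[1],u[0]])
d=W[:,:2]-c0;U=d@u;V=d@v
def pr(n,k): print(n,k.sum(),"u",np.percentile(U[k],[.5,2,50,98,99.5]).round(4),"v",np.percentile(V[k],[.5,2,50,98,99.5]).round(4),"z",np.median(W[k,2]).round(4))
t=(abs(V)<.06)&(W[:,2]>.275)&(W[:,2]<.295)&(U>0)&(U<.1)
pr("half top",t)
for lo in np.arange(.0,.04,.01):
    k=t&(V>lo)&(V<lo+.01)
    if k.sum()>20: pr(f"v{lo:.2f}",k)
ch=(W[:,2]>.130)&(W[:,2]<.145)
pr("+cheek",ch&(V>.033)&(V<.07)&(U>.0)&(U<.09)); pr("+cheek far",ch&(V>.025)&(V<.07)&(U>.11)&(U<.14)); pr("fixed",ch&(abs(V)<.033)&(U>.1))
k=(W[:,2]>.15)&(W[:,2]<.175)&(abs(V)<.06)&(U>.02)&(U<.09);pr("half bottom",k)
b=np.load("s5.npz")["W"].reshape(-1,3);W=b;d=W[:,:2]-c0;U=d@u;V=d@v
ch=(W[:,2]>.130)&(W[:,2]<.145);pr("scene +cheek",ch&(V>.03)&(V<.07)&(U>.0)&(U<.14));pr("scene -cheek",ch&(V<-.03)&(V>-.07)&(U>.0)&(U<.14));pr("scene base",(W[:,2]>.01)&(W[:,2]<.025)&(abs(V)<.07)&(U<0)&(U>-.17))
E
```

```text
half top 8153 u [0.0233 0.0269 0.0501 0.0805 0.0841] v [-0.012  -0.0098  0.0187  0.0297  0.0301] z 0.2845
v0.00 1164 u [0.0342 0.0352 0.047  0.0719 0.073 ] v [0.     0.0002 0.0059 0.0098 0.01  ] z 0.2845
v0.01 2158 u [0.0342 0.0344 0.0524 0.0727 0.0729] v [0.0101 0.0103 0.0154 0.0198 0.02  ] z 0.2845
v0.02 3692 u [0.0226 0.0244 0.0536 0.083  0.0847] v [0.0201 0.0203 0.0257 0.0297 0.0299] z 0.2844
v0.03 67 u [0.0241 0.0245 0.0323 0.0827 0.0836] v [0.03   0.03   0.0302 0.0306 0.0307] z 0.2936
+cheek 1386 u [0.0156 0.0167 0.0529 0.0884 0.0895] v [0.0343 0.0345 0.0413 0.0457 0.0458] z 0.1374
+cheek far 770 u [0.1102 0.1107 0.1249 0.1392 0.1398] v [0.0253 0.0255 0.0388 0.0457 0.0459] z 0.1377
fixed 3883 u [0.1064 0.1077 0.1354 0.157  0.1579] v [-0.0324 -0.0306  0.0022  0.0305  0.0323] z 0.1381
half bottom 533 u [0.0347 0.0347 0.0371 0.0706 0.0708] v [-0.0341 -0.034  -0.0108  0.0301  0.0303] z 0.1662
scene +cheek 92 u [0.0091 0.01   0.0584 0.1047 0.1081] v [0.0318 0.032  0.0388 0.0462 0.0479] z 0.1345
scene -cheek 107 u [0.0102 0.0111 0.0707 0.1391 0.1397] v [-0.0494 -0.0484 -0.0429 -0.0326 -0.0306] z 0.1357
scene base 824 u [-0.1621 -0.1607 -0.1115 -0.0057 -0.0019] v [-0.0604 -0.0593 -0.0279  0.0538  0.0568] z 0.0189
```

In the wrist frame the half sits at v = -2 mm, the TCP calculation gives about -0.8 mm, and the coarser scene view says +3. I trust the wrist view and will shift about +1.2 mm, then enter slowly while watching the force.

```bash
python3 -m jog '[{"gripper":0.7,"dx":0.0013,"dy":0,"dz":0,"rx":0,"ry":0,"rz":0.1},{"gripper":0.7,"dx":0.0013,"dy":0,"dz":-0.01,"rx":0,"ry":0,"rz":0.1},{"gripper":0.7,"dx":0.0013,"dy":0,"dz":-0.02,"rx":0,"ry":0,"rz":0.1},{"gripper":0.7,"dx":0.0013,"dy":0,"dz":-0.023,"rx":0,"ry":0,"rz":0.1},{"gripper":0.7,"dx":0.0013,"dy":0,"dz":-0.026,"rx":0,"ry":0,"rz":0.1},{"gripper":0.7,"dx":0.0013,"dy":0,"dz":-0.029,"rx":0,"ry":0,"rz":0.1},{"gripper":0.7,"dx":0.0013,"dy":0,"dz":-0.032,"rx":0,"ry":0,"rz":0.1},{"gripper":0.7,"dx":0.0013,"dy":0,"dz":-0.035,"rx":0,"ry":0,"rz":0.1}]'
python3 - <<'E'
from h import *
pose()
W=cloud(read_camera("wrist")).reshape(-1,3)
c0=np.array([.5944,-.2367]);a=np.radians(-101.15);u=np.array([np.cos(a),np.sin(a)]);v=np.array([-u[1],u[0]])
d=W[:,:2]-c0;U=d@u;V=d@v
def pr(n,k): print(n,k.sum(),"u",np.percentile(U[k],[.5,2,50,98,99.5]).round(4),"v",np.percentile(V[k],[.5,2,50,98,99.5]).round(4),"z",np.median(W[k,2]).round(4))
pr("bottom",(W[:,2]>.115)&(W[:,2]<.134)&(abs(V)<.06)&(U>.02)&(U<.09)&(V<.036))
pr("+cheek",(W[:,2]>.132)&(W[:,2]<.145)&(V>.031)&(V<.07)&(U>.0)&(U<.09))
E
```

```text
t: 16.1
eef_pos: [0.6049, -0.2924, 0.2362]
tool_rot: [-0.069, 0.704, -0.069, -0.704]
contact_force: [0.4, 0.2, -2.4]
gripper_width: 0.414
pos [ 0.6049 -0.2924  0.2362] yaw -101.27 xaxis [ 3.e-04 -2.e-04 -1.e+00] F [ 0.4  0.2 -2.4] w 35.1 q [ 0.46  0.49 -0.14  1.57  0.08  1.09 -1.47]
bottom 603 u [0.022  0.0271 0.0409 0.0841 0.0889] v [-0.0351 -0.0349  0.0078  0.0352  0.0353] z 0.1309
+cheek 1742 u [0.0154 0.0166 0.0527 0.0885 0.0896] v [0.0341 0.0342 0.0412 0.0457 0.0458] z 0.1375
```

It entered the channel with no contact force. Lowering on.

```bash
python3 -m jog '[{"gripper":0.7,"dx":0,"dy":0,"dz":-0.01,"rx":0,"ry":0,"rz":0},{"gripper":0.7,"dx":0,"dy":0,"dz":-0.02,"rx":0,"ry":0,"rz":0},{"gripper":0.7,"dx":0,"dy":0,"dz":-0.03,"rx":0,"ry":0,"rz":0},{"gripper":0.7,"dx":0,"dy":0,"dz":-0.04,"rx":0,"ry":0,"rz":0},{"gripper":0.7,"dx":0,"dy":0,"dz":-0.05,"rx":0,"ry":0,"rz":0},{"gripper":0.7,"dx":0,"dy":0,"dz":-0.055,"rx":0,"ry":0,"rz":0}]'
python3 -m jog '[{"gripper":0.7,"dx":0,"dy":0,"dz":-0.01,"rx":0,"ry":0,"rz":0},{"gripper":0.7,"dx":0,"dy":0,"dz":-0.02,"rx":0,"ry":0,"rz":0},{"gripper":0.7,"dx":0,"dy":0,"dz":-0.03,"rx":0,"ry":0,"rz":0},{"gripper":0.7,"dx":0,"dy":0,"dz":-0.04,"rx":0,"ry":0,"rz":0},{"gripper":0.7,"dx":0,"dy":0,"dz":-0.047,"rx":0,"ry":0,"rz":0},{"gripper":0.7,"dx":0,"dy":0,"dz":-0.05,"rx":0,"ry":0,"rz":0},{"gripper":0.7,"dx":0,"dy":0,"dz":-0.052,"rx":0,"ry":0,"rz":0},{"gripper":0.7,"dx":0,"dy":0,"dz":-0.052,"rx":0,"ry":0,"rz":0}]'
```

```text
t: 16.75
eef_pos: [0.6042, -0.292, 0.1797]
tool_rot: [0.07, -0.703, 0.069, 0.704]
contact_force: [0.4, 0.3, -2.5]
gripper_width: 0.412
t: 17.55
eef_pos: [0.6049, -0.2923, 0.1293]
tool_rot: [-0.069, 0.704, -0.069, -0.704]
contact_force: [0.5, 0.8, -2.4]
gripper_width: 0.413
```

```bash
python3 -m jog '[{"gripper":0.7,"dx":0,"dy":0,"dz":-0.001,"rx":0,"ry":0,"rz":0},{"gripper":0.7,"dx":0,"dy":0,"dz":-0.002,"rx":0,"ry":0,"rz":0},{"gripper":0.7,"dx":0,"dy":0,"dz":-0.003,"rx":0,"ry":0,"rz":0},{"gripper":0.7,"dx":0,"dy":0,"dz":-0.003,"rx":0,"ry":0,"rz":0},{"gripper":0.7,"dx":0,"dy":0,"dz":-0.003,"rx":0,"ry":0,"rz":0}]'
python3 -m jog '[{"gripper":0.7,"dx":0,"dy":0,"dz":-0.001,"rx":0,"ry":0,"rz":0},{"gripper":0.7,"dx":0,"dy":0,"dz":-0.0015,"rx":0,"ry":0,"rz":0},{"gripper":0.7,"dx":0,"dy":0,"dz":-0.0015,"rx":0,"ry":0,"rz":0},{"gripper":0.7,"dx":0,"dy":0,"dz":-0.0015,"rx":0,"ry":0,"rz":0}]'
```

```text
t: 18.05
eef_pos: [0.6048, -0.2923, 0.1263]
tool_rot: [0.069, -0.704, 0.069, 0.704]
contact_force: [-1.0, 0.1, -3.0]
gripper_width: 0.41
t: 18.45
eef_pos: [0.6049, -0.2923, 0.125]
tool_rot: [-0.069, 0.704, -0.069, -0.704]
contact_force: [0.6, 0.4, -0.3]
gripper_width: 0.413
```

```bash
python3 -m jog '[{"gripper":0.7,"dx":0,"dy":0,"dz":-0.0006,"rx":0,"ry":0,"rz":0},{"gripper":0.7,"dx":0,"dy":0,"dz":-0.0006,"rx":0,"ry":0,"rz":0},{"gripper":0.7,"dx":0,"dy":0,"dz":-0.0006,"rx":0,"ry":0,"rz":0}]'
python3 -m jog '[{"gripper":0.55,"dx":0,"dy":0,"dz":0,"rx":0,"ry":0,"rz":0},{"gripper":0.5,"dx":0,"dy":0,"dz":0,"rx":0,"ry":0,"rz":0},{"gripper":0.42,"dx":0,"dy":0,"dz":0,"rx":0,"ry":0,"rz":0},{"gripper":0.42,"dx":0,"dy":0,"dz":0,"rx":0,"ry":0,"rz":0},{"gripper":0.42,"dx":0,"dy":0,"dz":0,"rx":0,"ry":0,"rz":0},{"gripper":0.42,"dx":0,"dy":0,"dz":0,"rx":0,"ry":0,"rz":0}]'
python3 -m jog '[{"gripper":0.42,"dx":0,"dy":0,"dz":0.01,"rx":0,"ry":0,"rz":0},{"gripper":0.42,"dx":0,"dy":0,"dz":0.025,"rx":0,"ry":0,"rz":0},{"gripper":0.42,"dx":0,"dy":0,"dz":0.05,"rx":0,"ry":0,"rz":0},{"gripper":0.42,"dx":0,"dy":0,"dz":0.09,"rx":0,"ry":0,"rz":0},{"gripper":0.42,"dx":0,"dy":0,"dz":0.13,"rx":0,"ry":0,"rz":0},{"gripper":0.42,"dx":0,"dy":0,"dz":0.17,"rx":0,"ry":0,"rz":0},{"gripper":0.42,"dx":0,"dy":0,"dz":0.2,"rx":0,"ry":0,"rz":0},{"gripper":0.42,"dx":0,"dy":0,"dz":0.2,"rx":0,"ry":0,"rz":0}]'
python3 - <<'E'
from h import *
pose()
W=cloud(read_camera("wrist")).reshape(-1,3)
c0=np.array([.5944,-.2367]);a=np.radians(-101.15);u=np.array([np.cos(a),np.sin(a)]);v=np.array([-u[1],u[0]])
d=W[:,:2]-c0;U=d@u;V=d@v
k=(W[:,2]>.132)&(W[:,2]<.144)&(abs(V)<.0335)&(U>.02)&(U<.09)
print(k.sum(),np.percentile(U[k],[1,99]).round(4),np.percentile(V[k],[1,99]).round(4),np.percentile(W[k,2],[1,50,99]).round(4))
E
```

```text
t: 18.75
eef_pos: [0.6051, -0.2923, 0.1249]
tool_rot: [-0.069, 0.704, -0.069, -0.703]
contact_force: [-1.8, 1.6, 5.3]
gripper_width: 0.408
t: 19.35
eef_pos: [0.6048, -0.2923, 0.1241]
tool_rot: [0.069, -0.704, 0.069, 0.704]
contact_force: [-0.1, 0.8, -0.1]
gripper_width: 0.579
t: 20.15
eef_pos: [0.6071, -0.2931, 0.332]
tool_rot: [-0.068, 0.708, -0.071, -0.7]
contact_force: [0.4, 0.2, 0.1]
gripper_width: 0.584
pos [ 0.6071 -0.2931  0.332 ] yaw -101.28 xaxis [ 0.0106 -0.0042 -0.9999] F [0.4 0.2 0.1] w 49.6 q [ 0.46  0.42 -0.14  1.46  0.06  1.26 -1.46]
1597 [0.0348 0.0706] [-0.0293  0.0307] [0.1337 0.1381 0.1398]
```

The half stands squarely at the bay (u 0.035–0.071, top level at z 0.138). Next is the lever: turn the jaws across the cradle and go above the knob.

```bash
python3 -m jog '[{"gripper":0.4,"dx":0.006,"dy":0.139,"dz":-0.065,"rx":0,"ry":0,"rz":90.1},{"gripper":0.4,"dx":0.006,"dy":0.139,"dz":-0.065,"rx":0,"ry":0,"rz":90.1},{"gripper":0.4,"dx":0.006,"dy":0.139,"dz":-0.065,"rx":0,"ry":0,"rz":90.1},{"gripper":0.4,"dx":0.006,"dy":0.139,"dz":-0.065,"rx":0,"ry":0,"rz":90.1},{"gripper":0.4,"dx":0.006,"dy":0.139,"dz":-0.065,"rx":0,"ry":0,"rz":90.1},{"gripper":0.4,"dx":0.006,"dy":0.139,"dz":-0.065,"rx":0,"ry":0,"rz":90.1},{"gripper":0.4,"dx":0.006,"dy":0.139,"dz":-0.065,"rx":0,"ry":0,"rz":90.1},{"gripper":0.4,"dx":0.006,"dy":0.139,"dz":-0.065,"rx":0,"ry":0,"rz":90.1},{"gripper":0.4,"dx":0.006,"dy":0.139,"dz":-0.065,"rx":0,"ry":0,"rz":90.1},{"gripper":0.4,"dx":0.006,"dy":0.139,"dz":-0.065,"rx":0,"ry":0,"rz":90.1}]'
python3 -m jog '[{"gripper":0.4,"dx":0,"dy":0,"dz":0,"rx":0,"ry":0,"rz":4.2},{"gripper":0.4,"dx":0,"dy":0,"dz":0,"rx":0,"ry":0,"rz":4.2},{"gripper":0.4,"dx":0,"dy":0,"dz":0,"rx":0,"ry":0,"rz":4.2}]'
python3 - <<'E'
from h import *
pose()
c0=np.array([.5944,-.2367]);a=np.radians(-101.15);u=np.array([np.cos(a),np.sin(a)])
P=c0-.104*u
K=lambda q:np.r_[P+.11*np.cos(1.396+q)*u,.063+.11*np.sin(1.396+q)]
print(K(0).round(4))
for q in np.r_[np.arange(.1,1.51,.1),1.536,1.56]: print(round(q,3),(K(q)-K(0)).round(4))
W=cloud(read_camera("wrist")).reshape(-1,3)
k=(abs(W[:,0]-.611)<.035)&(abs(W[:,1]+.15)<.04)&(W[:,2]>.165)&(W[:,2]<.195);k[:]&=True
p=W[k]; print(k.sum(),p.min(0),p.max(0))
from scipy.optimize import least_squares
if k.sum()>30: print(least_squares(lambda c:np.linalg.norm(p-c,axis=1)-.016,[.611,-.15,.171],loss="soft_l1",f_scale=.001).x.round(4))
E
```

```text
t: 21.2
eef_pos: [0.6101, -0.1533, 0.2586]
tool_rot: [-0.43, -0.56, -0.431, 0.561]
contact_force: [0.3, -0.2, -0.4]
gripper_width: 0.602
t: 21.5
eef_pos: [0.6104, -0.1534, 0.2588]
tool_rot: [-0.448, -0.546, -0.449, 0.547]
contact_force: [-0.6, 0.7, 0.7]
gripper_width: 0.602
pos [ 0.6104 -0.1534  0.2588] yaw -11.25 xaxis [-9.e-04  2.e-04 -1.e+00] F [-0.6  0.7  0.7] w 51.1 q [ 0.52  0.44 -0.5   1.63  0.23  1.13 -0.24]
[ 0.6108 -0.1534  0.1713]
0.1 [0.0021 0.0107 0.0014]
0.2 [0.0042 0.0215 0.0016]
0.3 [0.0064 0.0322 0.0008]
0.4 [ 0.0084  0.0429 -0.0011]
0.5 [ 0.0105  0.0533 -0.0041]
0.6 [ 0.0125  0.0633 -0.0081]
0.7 [ 0.0144  0.0729 -0.0131]
0.8 [ 0.0161  0.0819 -0.0191]
0.9 [ 0.0178  0.0904 -0.026 ]
1.0 [ 0.0193  0.0981 -0.0337]
1.1 [ 0.0207  0.105  -0.0421]
1.2 [ 0.0219  0.111  -0.0512]
1.3 [ 0.0229  0.1162 -0.0609]
1.4 [ 0.0237  0.1203 -0.0711]
1.5 [ 0.0243  0.1235 -0.0816]
1.536 [ 0.0245  0.1243 -0.0854]
1.56 [ 0.0246  0.1248 -0.088 ]
1786 [ 0.59748643 -0.15966135  0.17023759] [ 0.6285568  -0.12893193  0.18980501]
[ 0.6127 -0.1451  0.1725]
```

Sphere fit puts the knob at (0.6127, -0.1451, 0.1725), so q ≈ 0.08, which matches the kinematics. Grip it lightly, then follow the arc.

```bash
python3 -m jog '[{"gripper":0.4,"dx":0.002,"dy":0.008,"dz":-0.03,"rx":0,"ry":0,"rz":0},{"gripper":0.4,"dx":0.002,"dy":0.008,"dz":-0.06,"rx":0,"ry":0,"rz":0},{"gripper":0.4,"dx":0.002,"dy":0.008,"dz":-0.08,"rx":0,"ry":0,"rz":0},{"gripper":0.4,"dx":0.002,"dy":0.008,"dz":-0.086,"rx":0,"ry":0,"rz":0},{"gripper":0.5,"dx":0.002,"dy":0.008,"dz":-0.086,"rx":0,"ry":0,"rz":0},{"gripper":0.6,"dx":0.002,"dy":0.008,"dz":-0.086,"rx":0,"ry":0,"rz":0},{"gripper":0.7,"dx":0.002,"dy":0.008,"dz":-0.086,"rx":0,"ry":0,"rz":0},{"gripper":0.7,"dx":0.002,"dy":0.008,"dz":-0.086,"rx":0,"ry":0,"rz":0},{"gripper":0.7,"dx":0.002,"dy":0.008,"dz":-0.086,"rx":0,"ry":0,"rz":0},{"gripper":0.7,"dx":0.002,"dy":0.008,"dz":-0.086,"rx":0,"ry":0,"rz":0}]' 30
python3 -m jog '[{"gripper":0.7,"dx":0.0025,"dy":0.013,"dz":0.0004,"rx":0,"ry":0,"rz":0},{"gripper":0.7,"dx":0.0047,"dy":0.0236,"dz":-0.0004,"rx":0,"ry":0,"rz":0},{"gripper":0.7,"dx":0.0067,"dy":0.0343,"dz":-0.0023,"rx":0,"ry":0,"rz":0},{"gripper":0.7,"dx":0.0088,"dy":0.0447,"dz":-0.0053,"rx":0,"ry":0,"rz":0},{"gripper":0.7,"dx":0.0108,"dy":0.0547,"dz":-0.0093,"rx":0,"ry":0,"rz":0},{"gripper":0.7,"dx":0.0108,"dy":0.0547,"dz":-0.0093,"rx":0,"ry":0,"rz":0}]'
python3 -c "
from h import *
pose()"
```

```text
t: 22.55
eef_pos: [0.6137, -0.1453, 0.1747]
tool_rot: [0.45, 0.547, 0.448, -0.546]
contact_force: [-0.8, -0.2, 6.3]
gripper_width: 0.352
t: 23.15
eef_pos: [0.6248, -0.0891, 0.1643]
tool_rot: [0.45, 0.547, 0.449, -0.545]
contact_force: [2.6, 1.2, 2.5]
gripper_width: 0.356
pos [ 0.6248 -0.0891  0.1643] yaw -11.02 xaxis [ 2.6e-03  8.0e-04 -1.0e+00] F [2.6 1.2 2.5] w 30.2 q [ 0.4   0.54 -0.49  1.72  0.3   0.95 -0.39]
```

```bash
python3 -m jog '[{"gripper":0.7,"dx":0.0019,"dy":0.0096,"dz":-0.005,"rx":0,"ry":0,"rz":0},{"gripper":0.7,"dx":0.0036,"dy":0.0186,"dz":-0.011,"rx":0,"ry":0,"rz":0},{"gripper":0.7,"dx":0.0053,"dy":0.0271,"dz":-0.0179,"rx":0,"ry":0,"rz":0},{"gripper":0.7,"dx":0.0068,"dy":0.0348,"dz":-0.0256,"rx":0,"ry":0,"rz":0},{"gripper":0.7,"dx":0.0082,"dy":0.0417,"dz":-0.034,"rx":0,"ry":0,"rz":0},{"gripper":0.7,"dx":0.0082,"dy":0.0417,"dz":-0.034,"rx":0,"ry":0,"rz":0}]'
python3 -m jog '[{"gripper":0.7,"dx":0.0012,"dy":0.006,"dz":-0.0091,"rx":0,"ry":0,"rz":0},{"gripper":0.7,"dx":0.0022,"dy":0.0112,"dz":-0.0188,"rx":0,"ry":0,"rz":0},{"gripper":0.7,"dx":0.0022,"dy":0.0112,"dz":-0.0188,"rx":0,"ry":0,"rz":0}]'
python3 -c "
from h import *
pose()"
```

```text
t: 23.75
eef_pos: [0.6331, -0.0475, 0.1298]
tool_rot: [0.45, 0.547, 0.449, -0.545]
contact_force: [3.8, 1.1, 2.7]
gripper_width: 0.356
t: 24.05
eef_pos: [0.6353, -0.0364, 0.1107]
tool_rot: [0.45, 0.547, 0.449, -0.545]
contact_force: [4.3, 2.9, 1.6]
gripper_width: 0.354
pos [ 0.6353 -0.0364  0.1107] yaw -11.06 xaxis [ 0.0026  0.0016 -1.    ] F [4.3 2.9 1.6] w 30.1 q [ 0.3   0.61 -0.47  1.74  0.34  0.87 -0.51]
```

```bash
python3 -m jog '[{"gripper":0.7,"dx":0.0008,"dy":0.0041,"dz":-0.0102,"rx":0,"ry":0,"rz":0},{"gripper":0.7,"dx":0.0014,"dy":0.0073,"dz":-0.018,"rx":0,"ry":0,"rz":0},{"gripper":0.7,"dx":0.0014,"dy":0.0073,"dz":-0.0207,"rx":0,"ry":0,"rz":0},{"gripper":0.7,"dx":0.0016,"dy":0.0081,"dz":-0.0245,"rx":0,"ry":0,"rz":0},{"gripper":0.7,"dx":0.0016,"dy":0.0081,"dz":-0.0245,"rx":0,"ry":0,"rz":0}]'
python3 -m jog '[{"gripper":0.7,"dx":0,"dy":0.0005,"dz":-0.0015,"rx":0,"ry":0,"rz":0},{"gripper":0.7,"dx":0,"dy":0.0005,"dz":-0.003,"rx":0,"ry":0,"rz":0},{"gripper":0.7,"dx":0,"dy":0.0005,"dz":-0.003,"rx":0,"ry":0,"rz":0}]'
python3 -c "
from h import *
pose()"
```

```text
t: 24.55
eef_pos: [0.6368, -0.0286, 0.0862]
tool_rot: [0.45, 0.547, 0.449, -0.545]
contact_force: [7.8, 3.4, 0.2]
gripper_width: 0.356
t: 24.85
eef_pos: [0.6369, -0.0281, 0.0836]
tool_rot: [0.45, 0.547, 0.449, -0.545]
contact_force: [6.2, 2.1, 0.5]
gripper_width: 0.354
pos [ 0.6369 -0.0281  0.0836] yaw -11.08 xaxis [ 0.0028  0.0014 -1.    ] F [6.2 2.1 0.5] w 30.1 q [ 0.27  0.65 -0.45  1.75  0.36  0.82 -0.54]
```

```bash
python3 -m jog '[{"gripper":0.7,"dx":0,"dy":0,"dz":-0.0015,"rx":0,"ry":0,"rz":0},{"gripper":0.7,"dx":0,"dy":0,"dz":-0.003,"rx":0,"ry":0,"rz":0},{"gripper":0.7,"dx":0,"dy":0,"dz":-0.003,"rx":0,"ry":0,"rz":0}]'
python3 - <<'E'
from h import *
pose()
for n in("side","scene"):
  W=cloud(read_camera(n)).reshape(-1,3)
  c0=np.array([.5944,-.2367]);a=np.radians(-101.15);u=np.array([np.cos(a),np.sin(a)]);v=np.array([-u[1],u[0]])
  d=W[:,:2]-c0;U=d@u;V=d@v;k=(W[:,2]>.132)&(W[:,2]<.144)&(abs(V)<.030)&(U>.02)&(U<.15)
  print(n,k.sum(),np.percentile(U[k],[2,98]).round(4) if k.sum() else '')
E
```

```text
t: 25.15
eef_pos: [0.637, -0.0278, 0.0807]
tool_rot: [0.45, 0.547, 0.449, -0.545]
contact_force: [6.1, 4.2, 0.8]
gripper_width: 0.351
pos [ 0.637  -0.0278  0.0807] yaw -11.08 xaxis [ 0.0029  0.0019 -1.    ] F [6.1 4.2 0.8] w 29.8 q [ 0.27  0.65 -0.45  1.75  0.37  0.82 -0.54]
side 147 [0.0636 0.1475]
scene 198 [0.0688 0.1477]
```

The half's back is at u 0.069, which is home. I'll release the knob, rise and check the lever angle.

```bash
python3 -m jog '[{"gripper":0.4,"dx":0,"dy":0,"dz":0,"rx":0,"ry":0,"rz":0},{"gripper":0.35,"dx":0,"dy":0,"dz":0,"rx":0,"ry":0,"rz":0},{"gripper":0.35,"dx":0,"dy":0,"dz":0,"rx":0,"ry":0,"rz":0},{"gripper":0.35,"dx":0,"dy":0,"dz":0,"rx":0,"ry":0,"rz":0},{"gripper":0.35,"dx":0,"dy":0,"dz":0.03,"rx":0,"ry":0,"rz":0},{"gripper":0.35,"dx":0,"dy":0,"dz":0.07,"rx":0,"ry":0,"rz":0},{"gripper":0.35,"dx":0,"dy":-0.02,"dz":0.12,"rx":0,"ry":0,"rz":0},{"gripper":0.35,"dx":0,"dy":-0.06,"dz":0.16,"rx":0,"ry":0,"rz":0},{"gripper":0.35,"dx":0,"dy":-0.1,"dz":0.2,"rx":0,"ry":0,"rz":0},{"gripper":0.35,"dx":0,"dy":-0.14,"dz":0.23,"rx":0,"ry":0,"rz":0}]'
python3 -m jog '[{"gripper":0.35,"dx":-0.03,"dy":-0.05,"dz":0.02,"rx":0,"ry":0,"rz":0},{"gripper":0.35,"dx":-0.03,"dy":-0.1,"dz":0.05,"rx":0,"ry":0,"rz":0},{"gripper":0.35,"dx":-0.03,"dy":-0.14,"dz":0.08,"rx":0,"ry":0,"rz":0},{"gripper":0.35,"dx":-0.03,"dy":-0.17,"dz":0.1,"rx":0,"ry":0,"rz":0},{"gripper":0.35,"dx":-0.03,"dy":-0.17,"dz":0.1,"rx":0,"ry":0,"rz":0},{"gripper":0.35,"dx":-0.03,"dy":-0.17,"dz":0.1,"rx":0,"ry":0,"rz":0}]'
python3 - <<'E'
from h import *
from scipy.optimize import least_squares
pose()
c=read_camera("wrist");W=cloud(c).reshape(-1,3);s=read_camera("side")["pixels"]
c0=np.array([.5944,-.2367]);a=np.radians(-101.15);u=np.array([np.cos(a),np.sin(a)]);v=np.array([-u[1],u[0]])
d=W[:,:2]-c0;U=d@u;V=d@v
k=(abs(U+.2116)<.022)&(abs(V)<.02)&(W[:,2]>.08)&(W[:,2]<.115);p=np.c_[U,V,W[:,2]][k]
print(k.sum())
if k.sum()>30:
  x=least_squares(lambda c:np.linalg.norm(p-c,axis=1)-.016,[-.21,0,.086],loss="soft_l1",f_scale=.001).x;print("knob uvz",x.round(4),"q",np.arctan2(x[2]-.063,x[0]+.104)-1.396)
k=(W[:,2]>.132)&(W[:,2]<.144)&(abs(V)<.031)&(U>.02)&(U<.16)
h,e=np.histogram(U[k&(abs(V)>.02)],np.arange(.06,.15,.002));print(h)
print(np.percentile(W[k&(U<.1),2],[2,50,98]).round(4),np.percentile(U[k],[1]))
cv2.imwrite("pics/f.png",np.hstack([cv2.resize(c["pixels"],(440,330)),cv2.resize(s[150:290,130:400],(360,330))]))
E
```

```text
t: 26.25
eef_pos: [0.6353, -0.1569, 0.3024]
tool_rot: [0.45, 0.546, 0.449, -0.546]
contact_force: [1.1, -0.5, -0.6]
gripper_width: 0.651
t: 26.85
eef_pos: [0.6051, -0.3281, 0.4004]
tool_rot: [0.449, 0.547, 0.448, -0.547]
contact_force: [0.3, 0.8, 0.6]
gripper_width: 0.651
pos [ 0.6051 -0.3281  0.4004] yaw -11.31 xaxis [ 5.e-04 -5.e-04 -1.e+00] F [0.3 0.8 0.6] w 55.3 q [ 0.7   0.45 -0.44  1.29  0.19  1.44  0.07]
0
[ 0  0  0  0  0 27 24 35 33 25 32 34 24 32 33 21 28 31 18 30 29 19 18 21
 27 32 18 34 27 24 31 21 30 21 29 21 27 28 19 15 37 31 22 32]
[0.1362 0.1381 0.1397] [0.07075154]
```

View pics/f.png

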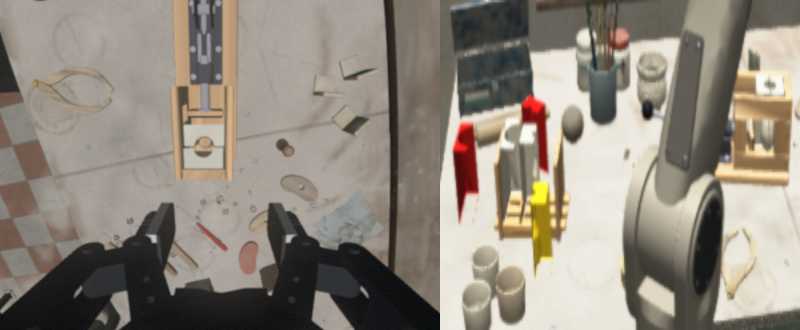

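The halves are closed up at (205, 145) and the rack halves stand undisturbed. The knob is off the wrist frame, so I'll measure it with the other cameras.

```bash
python3 - <<'E'
from h import *
from scipy.optimize import least_squares
c0=np.array([.5944,-.2367]);a=np.radians(-101.15);u=np.array([np.cos(a),np.sin(a)]);v=np.array([-u[1],u[0]])
for n in("scene","side"):
  c=read_camera(n);W=cloud(c).reshape(-1,3);C=c["pixels"].reshape(-1,3).mean(1)
  d=W[:,:2]-c0;U=d@u;V=d@v
  k=(U<-.18)&(U>-.24)&(abs(V)<.03)&(W[:,2]>.06)&(W[:,2]<.16)&(C<90);p=np.c_[U,V,W[:,2]][k];print(n,k.sum())
  if k.sum()>15:
    x=least_squares(lambda c:np.linalg.norm(p-c,axis=1)-.016,p.mean(0),loss="soft_l1",f_scale=.002).x;print("knob uvz",x.round(4),"q",(np.arctan2(x[2]-.063,x[0]+.104)-1.396).round(3),p.min(0).round(3),p.max(0).round(3))
E
```

```text
scene 97
knob uvz [-0.2122 -0.0003  0.0867] q 1.53 [-0.228 -0.018  0.077] [-0.183  0.012  0.105]
side 54
knob uvz [-0.2125  0.0026  0.0876] q 1.523 [-0.224 -0.022  0.073] [-0.2    0.006  0.105]
```

q ≈ 1.525 ± 0.01 against 1.536 locked. To be sure it's over centre, I'll press the knob down from above with shut fingers.

```bash
python3 -m jog '[{"gripper":1,"dx":0.03,"dy":0.3,"dz":-0.12,"rx":0,"ry":0,"rz":0},{"gripper":1,"dx":0.03,"dy":0.3,"dz":-0.12,"rx":0,"ry":0,"rz":0},{"gripper":1,"dx":0.03,"dy":0.3,"dz":-0.12,"rx":0,"ry":0,"rz":0},{"gripper":1,"dx":0.03,"dy":0.3,"dz":-0.12,"rx":0,"ry":0,"rz":0},{"gripper":1,"dx":0.03,"dy":0.3,"dz":-0.12,"rx":0,"ry":0,"rz":0},{"gripper":1,"dx":0.03,"dy":0.3,"dz":-0.12,"rx":0,"ry":0,"rz":0},{"gripper":1,"dx":0.03,"dy":0.3,"dz":-0.12,"rx":0,"ry":0,"rz":0},{"gripper":1,"dx":0.03,"dy":0.3,"dz":-0.16,"rx":0,"ry":0,"rz":0},{"gripper":1,"dx":0.03,"dy":0.3,"dz":-0.2,"rx":0,"ry":0,"rz":0},{"gripper":1,"dx":0.03,"dy":0.3,"dz":-0.24,"rx":0,"ry":0,"rz":0}]'
python3 -m jog '[{"gripper":1,"dx":0,"dy":0,"dz":-0.01,"rx":0,"ry":0,"rz":0},{"gripper":1,"dx":0,"dy":0,"dz":-0.025,"rx":0,"ry":0,"rz":0},{"gripper":1,"dx":0,"dy":0,"dz":-0.031,"rx":0,"ry":0,"rz":0},{"gripper":1,"dx":0,"dy":0,"dz":-0.034,"rx":0,"ry":0,"rz":0},{"gripper":1,"dx":0,"dy":0,"dz":-0.037,"rx":0,"ry":0,"rz":0},{"gripper":1,"dx":0,"dy":0,"dz":-0.037,"rx":0,"ry":0,"rz":0}]'
python3 -c "
from h import *
pose()"
```

```text
t: 28.05
eef_pos: [0.6348, -0.0244, 0.1586]
tool_rot: [-0.45, -0.545, -0.45, 0.545]
contact_force: [0.4, -0.3, 0.1]
gripper_width: 0.0
t: 28.65
eef_pos: [0.6361, -0.0262, 0.1239]
tool_rot: [0.449, 0.546, 0.449, -0.546]
contact_force: [1.1, -0.4, 0.9]
gripper_width: -0.0
pos [ 0.6361 -0.0262  0.1239] yaw -11.13 xaxis [ 1.2e-03 -1.0e-04 -1.0e+00] F [ 1.1 -0.4  0.9] w -0.0 q [ 0.29  0.6  -0.48  1.73  0.34  0.9  -0.53]
```

Tips at z 0.105, and the knob top is at 0.102. Continuing.

```bash
python3 -m jog '[{"gripper":1,"dx":0,"dy":0,"dz":-0.001,"rx":0,"ry":0,"rz":0},{"gripper":1,"dx":0,"dy":0,"dz":-0.002,"rx":0,"ry":0,"rz":0},{"gripper":1,"dx":0,"dy":0,"dz":-0.003,"rx":0,"ry":0,"rz":0},{"gripper":1,"dx":0,"dy":0,"dz":-0.003,"rx":0,"ry":0,"rz":0}]'
python3 -m jog '[{"gripper":1,"dx":0,"dy":0,"dz":-0.001,"rx":0,"ry":0,"rz":0},{"gripper":1,"dx":0,"dy":0,"dz":-0.001,"rx":0,"ry":0,"rz":0}]'
python3 -m jog '[{"gripper":1,"dx":0,"dy":0,"dz":-0.001,"rx":0,"ry":0,"rz":0},{"gripper":1,"dx":0,"dy":0,"dz":-0.001,"rx":0,"ry":0,"rz":0}]'
```

```text
t: 29.05
eef_pos: [0.6359, -0.0263, 0.1208]
tool_rot: [0.449, 0.546, 0.449, -0.546]
contact_force: [-1.7, 0.5, 3.9]
gripper_width: 0.0
t: 29.25
eef_pos: [0.636, -0.0262, 0.1205]
tool_rot: [0.45, 0.546, 0.449, -0.546]
contact_force: [-3.0, -0.6, 8.5]
gripper_width: 0.002
t: 29.45
eef_pos: [0.6361, -0.0262, 0.1203]
tool_rot: [0.45, 0.546, 0.449, -0.546]
contact_force: [-5.7, 0.4, 15.8]
gripper_width: -0.002
```

That is a firm stop at 16 N, with the knob centre at z ≈ 0.0855 (0.0859 expected locked). Next: retreat, run a final check and hand in.

```bash
python3 -m jog '[{"gripper":1,"dx":0,"dy":0,"dz":0.02,"rx":0,"ry":0,"rz":0},{"gripper":1,"dx":0,"dy":0,"dz":0.06,"rx":0,"ry":0,"rz":0},{"gripper":1,"dx":0,"dy":0,"dz":0.1,"rx":0,"ry":0,"rz":0},{"gripper":1,"dx":0,"dy":0,"dz":0.15,"rx":0,"ry":0,"rz":0},{"gripper":1,"dx":0,"dy":-0.03,"dz":0.2,"rx":0,"ry":0,"rz":0},{"gripper":1,"dx":0,"dy":-0.06,"dz":0.24,"rx":0,"ry":0,"rz":0},{"gripper":1,"dx":0,"dy":-0.08,"dz":0.26,"rx":0,"ry":0,"rz":0},{"gripper":1,"dx":0,"dy":-0.08,"dz":0.26,"rx":0,"ry":0,"rz":0},{"gripper":1,"dx":0,"dy":-0.08,"dz":0.26,"rx":0,"ry":0,"rz":0}]'
python3 - <<'E'
from h import *
from scipy.optimize import least_squares
c0=np.array([.5944,-.2367]);a=np.radians(-101.15);u=np.array([np.cos(a),np.sin(a)]);v=np.array([-u[1],u[0]])
c=read_camera("scene");W=cloud(c).reshape(-1,3);C=c["pixels"].reshape(-1,3).mean(1)
d=W[:,:2]-c0;U=d@u;V=d@v
k=(U<-.18)&(U>-.24)&(abs(V)<.03)&(W[:,2]>.06)&(W[:,2]<.16)&(C<90);p=np.c_[U,V,W[:,2]][k]
x=least_squares(lambda c:np.linalg.norm(p-c,axis=1)-.016,p.mean(0),loss="soft_l1",f_scale=.002).x;print("knob",x.round(4),"q",(np.arctan2(x[2]-.063,x[0]+.104)-1.396).round(3))
k=(W[:,2]>.132)&(W[:,2]<.144)&(abs(V)<.030)&(U>.02)&(U<.15);print("halves u",np.percentile(U[k],[2,98]).round(4))
for n,y in(("narrow",.277),("wide",.320)):
  k=(W[:,2]>.135)&(W[:,2]<.155)&(abs(W[:,0]-.498)<.05)&(abs(W[:,1]-y)<.02);print(n,k.sum(),W[k].mean(0).round(3))
pose(); print(hand_in())
E
```

```text
t: 30.35
eef_pos: [0.6355, -0.1065, 0.3781]
tool_rot: [0.449, 0.547, 0.449, -0.546]
contact_force: [-0.0, 1.1, -1.1]
gripper_width: 0.003
knob [-0.2117  0.0003  0.0863] q 1.532
halves u [0.0683 0.1491]
narrow 226 [0.497 0.278 0.144]
wide 193 [0.503 0.325 0.144]
pos [ 0.6351 -0.1053  0.3771] yaw -11.08 xaxis [-1.5e-03  8.0e-04 -1.0e+00] F [ 0.   0.1 -0.5] w -0.1 q [ 0.44  0.39 -0.52  1.44  0.19  1.37 -0.28]
the job is handed in; nothing more can be done
None
```

The loose bud-vase half is in the casting cradle with its hollow facing the fixed half. The toggle clamp is over and locked, and the job was handed in at about 30 s of the 72 allowed.

I lifted the half from the rack by its narrow edges and stood it on clear bench. There I regripped it by its broad faces beside the pour mouth and lowered it softly to the bay. I then gripped the lever knob and swung it through its arc.

**Last checks:**
- **Lever:** the knob measured q ≈ 1.53, against 1.536 locked. Pressing down on it met a firm stop at about 16 N.
- **Halves:** the loose half's back is at cradle x ≈ 68–71 mm depending on the camera (69 is home). The wrist picture taken after the clamp closed showed no gap.
- **Rack:** the narrow and wide halves still stand upright in their places.
- **Arm:** clear of everything, touching nothing.

**Disagreement:** before lowering, the cameras differed on the half's sideways position. The wrist view gave -2 mm and the coarser scene view about +3 mm. I went mostly by the wrist view, and the half entered the channel without any contact force.

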